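# Heft the grain boxes, rack the full ones, tray the empties

## Robot

A 6-joint arm with a two-finger parallel gripper is mounted at the origin on a cart in front of the work surface, level with it; the furniture and walls round the work are solid. World frame = base frame: x ahead of the robot, y to its left, z up, the work surface at z = 0. Lengths are in mm, angles in rad, forces in N, time in s.
With the tool pointing down it reaches from about 350 to 875 mm from the base axis. Payload 4.2 kg.
Tool frame: the origin (TCP) lies midway between the tips of the shut fingers; the grasp point (between the pads) lies 19 mm behind it (arm.tcp_to_grasp is the distance from the TCP to the grasp point, in mm); z points along the fingers, y is the line along which they close (so a half turn about z gives the same grasp; the last joint's range is limited). The gripper opens to 85 mm and grips with 20 to 120 N. Pads are 22 mm wide; open, the fingers measure 114 mm over their backs; the gripper's body (76 mm by 85 mm) begins 54 mm behind the grasp point. The pads swing forward as they close: fully open they stand 13 mm farther back than shut.
Start: joints at [-0.979, 0.385, 0.008, 0, -1.194, -0.259], TCP at [204.197, -590.68, 231.312] pointing down, gripper open.
Joint ranges: [-3.14, 3.14], [-1.21, 2.06], [-1.07, 1.41], [-3.16, 2.05], [-2.99, -0.16], [-3.1, 3.1]. Speed limits (rad/s): [2.79, 2.79, 3.14, 3.14, 3.14, 3.14].

## Interface

Orientations are given as a unit quaternion [x, y, z, w].
In Python, from bench import arm, imaging, job, models gives the robot as it stands.
- The arm moves only by the tool arm_command, never from a script. Its argument "rows" is a list of rows, each an object with "grip": the opening, from 0 (shut) to 1 (fully open); "linear": the shift along the tool's x, y, z in mm, a list of three; "rot": the turn, a rotation vector about the tool's x, y, z in rad, a list of three. In form: [{"grip": grip, "linear": [tx, ty, tz], "rot": [rx, ry, rz]}, ...]. A call has 1 to 10 rows; each row is the pose to reach, as a shift and turn from the pose commanded when the call began, along the tool's axes at that moment; what a row does not reach only later rows make up. A row lasts 1/8 s, in which the tool goes at most 62.5 mm and 10.7 degrees, less where a joint would pass 70% of its speed; a pose out of reach is approached as far as the arm can. A call with a gripper value outside its range is refused whole. The fingers move at their own pace and stop on an object; the grip force is fixed at half the most. Time passes only in rows, so rows that repeat a pose let the fingers close. It gives the time, the measured TCP pose, the force, the opening and the grip force at its end, in the units of the state.
- arm.read_state(): the state, without advancing time (a new reading comes with each control period).
- imaging.get_image(name): name is "side" or "top" or "wrist"; returns a dict with "frame" (420x560x3 uint8, red, green, blue), "fx", "fy", "cx", "cy" (pixels), "extrinsics" (4x4, takes a point from world to camera coordinates); the wrist camera has in their place "T_tool_cam" (4x4, takes a point from camera to tool coordinates, whose origin is the TCP and whose axes are the flange's). Camera axes: x right, y down, z forward; pixel columns grow to the right and rows downward; lengths in mm; the calibration is good to about 2 mm. The wrist camera is an equidistant fisheye: a pixel r from the principal point sees the ray r / f radians off the axis. A picture is of the moment at which its call begins: read the wrist's pose just before it. There is no depth.
- job.job_done(): hands the job in; it is judged then, once.
Trained networks look in a picture, given as the dict that the camera call returned (one of the last four; its "shot" number tells which), for a name from the list of things; names that differ only in an ending like _2 or _b are one class to them, and where a whole thing is asked for, a point or a joint stands for the part that bears it (a point fixed in the world has none). Each returns a list of dicts, best first, with "score" (0 to 1); they miss things now and then, are a little off and sometimes report something else, mostly with a low value. They report only what shows in the picture. A call takes as long as a camera call.
- models.spot_in(picture, query): "rect" ([left, top, right, bottom] in pixels, round what is visible of it).
- models.tip_of(picture, query): "pixel" ([column, row] in pixels: a listed point, or the origin of a listed thing).
The state is a dict: "clock": time; "joints": joint angles; "joint_vel": joint speeds; "joint_efforts": joint torques, N m; "position": TCP position; "ee_rot": TCP orientation; "contact_force": force on the tool from outside, world axes, zero at the start; "wrist_torque": the same for the moment, N m; "gripper_width": finger opening in mm; "grasp_force": force on a finger pad.
Only numpy, scipy, OpenCV 4.12 (cv2) and the standard library are available. Lean on these libraries where they do the work, as an engineer would, in place of code of your own. Each camera call takes 0.05 s, during which the arm holds its last target. There are 200 camera calls.

## Task

The card boxes of casting grain standing about the bench all look alike, but some are full, about half a kilo, and some are empty: heft each one to tell. First swing the wire bail of the sloping stand well out of the way, then stack the full boxes in the stand, flat and square one on top of another with every box pushed right back against the backstop, and put the empties in the wooden tray. When all are sorted, swing the bail up again until it rests against the fronts of the stacked boxes; leave the flux jar and the glue bottle standing where they are.

Things in the scene. Friction and masses are not known exactly. Their poses are not given: they have to be found in the camera images.
- box_a_mid (a point): centre (half-way up) of a closed card box 96 x 50 x 36 mm (x along its 96 mm, y along its 50 mm, z up). Five or all six of the listed boxes are present, flat on the bench, long sides roughly along world x; all look alike. A full one weighs 0.47 to 0.53 kg, an empty one 0.03 to 0.06 kg. It stands a firm grip, and does not slide down the stand's slope by itself
- box_b_mid (a point): centre (half-way up) of a closed card box 96 x 50 x 36 mm (x along its 96 mm, y along its 50 mm, z up). Five or all six of the listed boxes are present, flat on the bench, long sides roughly along world x; all look alike. A full one weighs 0.47 to 0.53 kg, an empty one 0.03 to 0.06 kg. It stands a firm grip, and does not slide down the stand's slope by itself
- box_c_mid (a point): centre (half-way up) of a closed card box 96 x 50 x 36 mm (x along its 96 mm, y along its 50 mm, z up). Five or all six of the listed boxes are present, flat on the bench, long sides roughly along world x; all look alike. A full one weighs 0.47 to 0.53 kg, an empty one 0.03 to 0.06 kg. It stands a firm grip, and does not slide down the stand's slope by itself
- box_d_mid (a point): centre (half-way up) of a closed card box 96 x 50 x 36 mm (x along its 96 mm, y along its 50 mm, z up). Five or all six of the listed boxes are present, flat on the bench, long sides roughly along world x; all look alike. A full one weighs 0.47 to 0.53 kg, an empty one 0.03 to 0.06 kg. It stands a firm grip, and does not slide down the stand's slope by itself
- box_e_mid (a point): centre (half-way up) of a closed card box 96 x 50 x 36 mm (x along its 96 mm, y along its 50 mm, z up). Five or all six of the listed boxes are present, flat on the bench, long sides roughly along world x; all look alike. A full one weighs 0.47 to 0.53 kg, an empty one 0.03 to 0.06 kg. It stands a firm grip, and does not slide down the stand's slope by itself
- box_f_mid (a point): centre (half-way up) of a closed card box 96 x 50 x 36 mm (x along its 96 mm, y along its 50 mm, z up). Five or all six of the listed boxes are present, flat on the bench, long sides roughly along world x; all look alike. A full one weighs 0.47 to 0.53 kg, an empty one 0.03 to 0.06 kg. It stands a firm grip, and does not slide down the stand's slope by itself
- stand_bed: sloping bed of the metal stand (fixed; stand and tray may change sides). Origin: middle of the bed's low edge, on the bed at the face of the backstop, 24 mm above the bench. x points down the 15 degree slope into the backstop, y along it, z square to the bed. Bed 94 mm long (x -0.094 to 0), 46 mm wide with open sides (boxes overhang 2 mm a side)
- backstop_top (a point): middle of the upper edge of the backstop, at its face: 86 mm above the bed along the bed's z; the backstop is a 46 mm wide, 4 mm thick plate square to the bed. In the frame of the bed a box pushed home has its centre at x = -0.048, y = 0 and z = 0.018 on the bed itself, 0.054 on one box, 0.090 on two; at most three boxes are full
- bail (a joint): angle of the wire bail hinged across the high front end of the stand: 0 square to the bed, where it all but touches (1.5 mm) the fronts of boxes that are home and so is shut; negative leaning in over the bed (stop at -0.35), positive swung out away from the backstop (stop at 1.15). At the start -0.28 to 0.1. It stays where it is left; pushing its bar takes about 1 N
- bail_bar (a point): middle of the bail's upper cross bar, 6 mm steel wire 22 mm long, parallel to the bed's y, on two legs 34 mm apart. It is 94 mm from the hinge axis, which is parallel to y at x = -0.1005, z = -0.008 in the frame of the bed
- empties_tray: open wooden tray fixed to the bench, 290 mm along its x, 150 mm along its y and 32 mm high, walls and floor 7 mm thick (inside 276 x 136 mm); origin at the centre of its underside, on the bench
- flux_jar: stoneware jar with lid, 55 mm wide, 60 mm tall, origin at its underside, standing among the boxes; not to be disturbed
- glue_bottle: white squeeze bottle, 31 mm wide, 94 mm tall, origin at its underside, standing among the boxes; not to be disturbed

How it is judged (in metres and radians):
On the way, in this order (a step that is already met when the one before it is completed fails the run):
1. the bail is swung out, clear of the bed (past 0.6 rad) (value of joint bail above 0.6 rad), for 0.2 s.
2. all boxes sorted: those in the stand flat, square and back against the backstop, weighing like full ones (3, 7.5, 12.2 N or more for one, two, three), the rest in the tray, under 3 N in all (((x of box_a_mid in the frame of stand_bed between -0.054 and -0.043 m and y of box_a_mid in the frame of stand_bed between -0.012 and 0.012 m and z of box_a_mid in the frame of stand_bed between 0.01 and 0.1 m and angle between the x axis of box_a_mid and the x axis of stand_bed, either way round below 0.12 rad and angle between the z axis of box_a_mid and the z axis of stand_bed, either way round below 0.08 rad) or (x of box_a_mid in the frame of empties_tray between -0.138 and 0.138 m and y of box_a_mid in the frame of empties_tray between -0.068 and 0.068 m and z of box_a_mid in the frame of empties_tray between 0.012 and 0.067 m)) and ((x of box_b_mid in the frame of stand_bed between -0.054 and -0.043 m and y of box_b_mid in the frame of stand_bed between -0.012 and 0.012 m and z of box_b_mid in the frame of stand_bed between 0.01 and 0.1 m and angle between the x axis of box_b_mid and the x axis of stand_bed, either way round below 0.12 rad and angle between the z axis of box_b_mid and the z axis of stand_bed, either way round below 0.08 rad) or (x of box_b_mid in the frame of empties_tray between -0.138 and 0.138 m and y of box_b_mid in the frame of empties_tray between -0.068 and 0.068 m and z of box_b_mid in the frame of empties_tray between 0.012 and 0.067 m)) and ((x of box_c_mid in the frame of stand_bed between -0.054 and -0.043 m and y of box_c_mid in the frame of stand_bed between -0.012 and 0.012 m and z of box_c_mid in the frame of stand_bed between 0.01 and 0.1 m and angle between the x axis of box_c_mid and the x axis of stand_bed, either way round below 0.12 rad and angle between the z axis of box_c_mid and the z axis of stand_bed, either way round below 0.08 rad) or (x of box_c_mid in the frame of empties_tray between -0.138 and 0.138 m and y of box_c_mid in the frame of empties_tray between -0.068 and 0.068 m and z of box_c_mid in the frame of empties_tray between 0.012 and 0.067 m)) and ((x of box_d_mid in the frame of stand_bed between -0.054 and -0.043 m and y of box_d_mid in the frame of stand_bed between -0.012 and 0.012 m and z of box_d_mid in the frame of stand_bed between 0.01 and 0.1 m and angle between the x axis of box_d_mid and the x axis of stand_bed, either way round below 0.12 rad and angle between the z axis of box_d_mid and the z axis of stand_bed, either way round below 0.08 rad) or (x of box_d_mid in the frame of empties_tray between -0.138 and 0.138 m and y of box_d_mid in the frame of empties_tray between -0.068 and 0.068 m and z of box_d_mid in the frame of empties_tray between 0.012 and 0.067 m)) and ((x of box_e_mid in the frame of stand_bed between -0.054 and -0.043 m and y of box_e_mid in the frame of stand_bed between -0.012 and 0.012 m and z of box_e_mid in the frame of stand_bed between 0.01 and 0.1 m and angle between the x axis of box_e_mid and the x axis of stand_bed, either way round below 0.12 rad and angle between the z axis of box_e_mid and the z axis of stand_bed, either way round below 0.08 rad) or (x of box_e_mid in the frame of empties_tray between -0.138 and 0.138 m and y of box_e_mid in the frame of empties_tray between -0.068 and 0.068 m and z of box_e_mid in the frame of empties_tray between 0.012 and 0.067 m)) and ((x of box_f_mid in the frame of stand_bed between -0.054 and -0.043 m and y of box_f_mid in the frame of stand_bed between -0.012 and 0.012 m and z of box_f_mid in the frame of stand_bed between 0.01 and 0.1 m and angle between the x axis of box_f_mid and the x axis of stand_bed, either way round below 0.12 rad and angle between the z axis of box_f_mid and the z axis of stand_bed, either way round below 0.08 rad) or (x of box_f_mid in the frame of empties_tray between -0.138 and 0.138 m and y of box_f_mid in the frame of empties_tray between -0.068 and 0.068 m and z of box_f_mid in the frame of empties_tray between 0.012 and 0.067 m)) and contact force between empties_tray and anything else below 3 N and contact force between stand_bed and anything else above 3 N and (height (world z) of each of box_a_mid, box_b_mid, box_c_mid, box_d_mid, box_e_mid, box_f_mid below 0.072 m or contact force between stand_bed and anything else above 7.5 N) and (height (world z) of each of box_a_mid, box_b_mid, box_c_mid, box_d_mid, box_e_mid, box_f_mid below 0.107 m or contact force between stand_bed and anything else above 12.2 N)), for 0.2 s.
3. then the bail is shut against the boxes (value of joint bail between -0.1 and 0.08 rad), for 0.2 s.
At the end, for the whole second after the job is handed in: each full box (and only those) lies in the stand, flat within 0.08 rad, square within 0.12 rad, centred within 12 mm, within 6 mm of the backstop; each empty is in the tray, as the weights show (tray under 3 N; stack of one, two, three over 3, 7.5, 12.2 N); the bail is shut (-0.1 to 0.08 rad) (all of step 2 and all of step 3); the robot touches nothing.
It fails at once if the flux jar or the glue bottle is shifted more than 6 cm or tipped (distance of any of flux_jar, glue_bottle from where it was at the start of the episode above 0.06 m or angle between any of flux_jar, glue_bottle's own z axis and vertical above 0.5 rad).
Of box_a, box_b, box_c, box_d, box_e, box_f only 5 to 6 are there at a start; the rules pass over those that are not, and their reading is None.
At some moment in a run one of box_a, box_b, box_c, box_d, box_e, box_f may be knocked a few centimetres aside while the robot is not near it.
It also fails if it takes over 210 s, if anything falls off the work surface, if the arm or the gripper's body presses on something with over 40 N, if the wrist force passes 120 N, or if a joint passes its speed limit or range.

## Working session

There is one attempt and no reset: what is moved stays moved. The work goes in short steps, Python scripts to look and compute and a tool call to move; the robot and the scene stay as the last step left them, time stands still between calls to the robot, and variables do not carry over. Pictures are saved under pics/ and viewed, at most 14 in all, crops included, and the job is handed in when it is done.

Besides the shell and the picture viewer there is one more tool, called after "Call:" by a JSON object that holds its "api" and its "payload". arm_command: Moves the arm, as the interface text tells. Its arguments: {"type":"object","properties":{"rows":{"type":"array"}},"required":["rows"]}

```bash
ls; mkdir -p pics; cat > h.py <<'E'
import numpy as np, cv2
from scipy.spatial.transform import Rotation as R
from bench import arm, imaging, job, models
def save(p,n): cv2.imwrite(f'pics/{n}.png', cv2.cvtColor(p['frame'],cv2.COLOR_RGB2BGR))
def ray(p,px,st=None):
    u=(np.array(px,float)-[p['cx'],p['cy']])/[p['fx'],p['fy']]
    if 'extrinsics' in p:
        E=np.array(p['extrinsics']); d=E[:3,:3].T@np.r_[u,1]; o=-E[:3,:3].T@E[:3,3]
    else:
        r=np.linalg.norm(u); d=np.r_[u/max(r,1e-9)*np.sin(r),np.cos(r)]
        T=np.array(p['T_tool_cam']); Rw=R.from_quat(st['ee_rot']).as_matrix()
        o=Rw@T[:3,3]+st['position']; d=Rw@T[:3,:3]@d
    return o,d/np.linalg.norm(d)
def atz(p,px,z,st=None):
    o,d=ray(p,px,st); return o+d*(z-o[2])/d[2]
def tri(rs):
    A=sum(np.eye(3)-np.outer(d,d) for o,d in rs); b=sum((np.eye(3)-np.outer(d,d))@o for o,d in rs)
    x=np.linalg.solve(A,b); return x,[np.linalg.norm(np.cross(x-o,d)) for o,d in rs]
def proj(p,X):
    E=np.array(p['extrinsics']); c=E[:3,:3]@X+E[:3,3]; return np.array([p['cx']+p['fx']*c[0]/c[2],p['cy']+p['fy']*c[1]/c[2]])
E
python3 - <<'E'
from h import *
np.set_printoptions(precision=1,suppress=True)
s=arm.read_state(); print(s)
P={n:imaging.get_image(n) for n in ('side','top','wrist')}
for n,p in P.items():
    save(p,n+'0')
for n in ('top','side'):
    p=P[n]; print(n,p['fx'],ray(p,(280,210)))
    for q in ('box_a_mid','stand_bed','backstop_top','bail_bar','empties_tray','flux_jar','glue_bottle'):
        for d in models.tip_of(p,q):
            if d['score']>.2: print(q,round(d['score'],2),np.array(d['pixel']),[atz(p,d['pixel'],z) for z in (0,18)])
E
```

```text
pics
{'clock': 0.0, 'joints': array([-1. ,  0.4,  0. , -0. , -1.2, -0.3]), 'joint_vel': array([-0., -0., -0.,  0., -0., -0.]), 'joint_efforts': array([  0. , -39.2,  18.8,   4.2,  -0. ,   0. ]), 'position': array([ 204. , -590.2,  230.2]), 'ee_rot': array([-0.2,  1. ,  0. , -0. ]), 'contact_force': array([ 0.2,  1.4, -0.2]), 'wrist_torque': array([-0.1,  0. ,  0. ]), 'grasp_force': 0.0, 'gripper_width': 85.34825545499436}
top 419.82636959998064 (array([ 385.2,   -3.4, 1175.5]), array([ 0.1, -0. , -1. ]))
box_a_mid 0.93 [290.8 181.2] [array([629.5, -38.5,   0. ]), array([625.8, -38. ,  18. ])]
stand_bed 0.97 [414.7 198.5] [array([ 578.7, -390.7,    0. ]), array([ 575.7, -384.8,   18. ])]
backstop_top 0.84 [419.1 186.9] [array([ 612.2, -404.8,    0. ]), array([ 608.7, -398.7,   18. ])]
bail_bar 0.58 [426.3 219.8] [array([ 517.6, -420.9,    0. ]), array([ 515.6, -414.5,   18. ])]
empties_tray 0.87 [149.1 225.2] [array([504.6, 359.8,   0. ]), array([502.8, 354.3,  18. ])]
flux_jar 0.56 [256.9 213.9] [array([535.7,  57.8,   0. ]), array([533.4,  56.8,  18. ])]
flux_jar 0.47 [243.3 181.9] 
[... 287 characters left out ...]
 0. ]), array([628.4, -26. ,  18. ])]
stand_bed 0.83 [305.2 161. ] [array([ 591.2, -427.6,    0. ]), array([ 582.8, -396.1,   18. ])]
backstop_top 0.78 [301.4 142.9] [array([ 647.9, -563.9,    0. ]), array([ 638. , -529.1,   18. ])]
bail_bar 0.45 [326.4 138. ] [array([ 565.8, -643.8,    0. ]), array([ 557.9, -607.1,   18. ])]
empties_tray 0.65 [232.8 333. ] [array([517.8, 364.3,   0. ]), array([511.1, 376.7,  18. ])]
empties_tray 0.49 [300.5 143.2] [array([ 650.5, -560. ,    0. ]), array([ 640.5, -525.3,   18. ])]
flux_jar 0.71 [274.6 240.5] [array([540.2,  39.9,   0. ]), array([532.9,  60.1,  18. ])]
glue_bottle 0.49 [296.3 215.1] [array([519.8, -95.3,   0. ]), array([513. , -71.8,  18. ])]
```

```bash
python3 - <<'E'
import cv2
a=cv2.imread('pics/top0.png'); b=a[140:280,80:480]
cv2.imwrite('pics/top0c.png',cv2.resize(b,(800,280),interpolation=cv2.INTER_CUBIC))
E
```

```text
(no output)
```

View pics/top0.png

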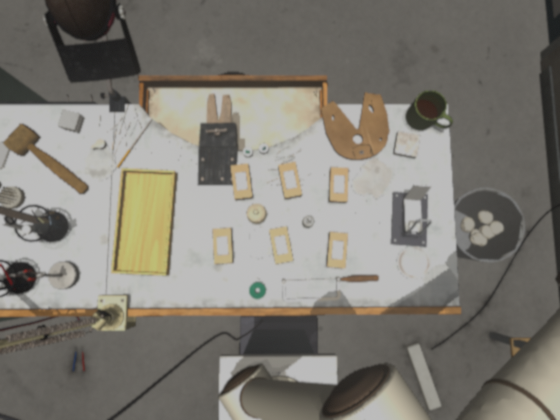

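View pics/side0.png

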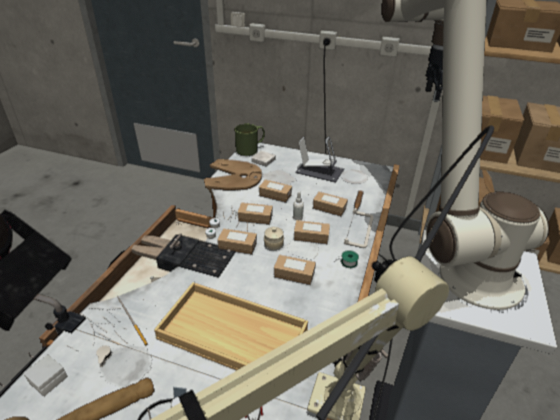

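View pics/wrist0.png

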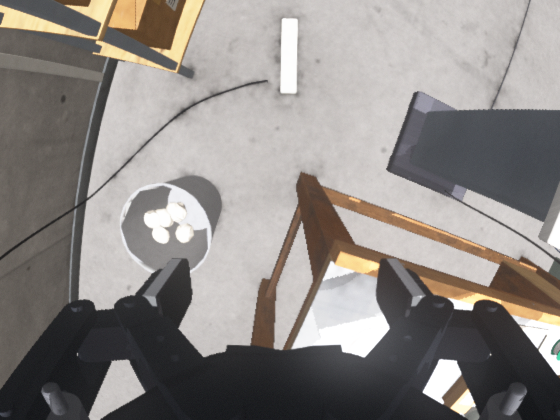

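```bash
python3 - <<'E'
from h import *
np.set_printoptions(precision=3,suppress=True)
s=arm.read_state(); t=imaging.get_image('top'); sd=imaging.get_image('side'); w=imaging.get_image('wrist')
print(np.array(w['T_tool_cam']),w['fx'],w['cx'],w['cy'])
print(R.from_quat(s['ee_rot']).as_matrix())
for q in ('stand_bed','backstop_top','bail_bar','empties_tray','flux_jar','glue_bottle'):
    a=models.tip_of(t,q)[0]; b=models.tip_of(sd,q)[0]
    print(q,a['pixel'],b['pixel'],*tri([ray(t,a['pixel']),ray(sd,b['pixel'])]))
a=models.tip_of(t,'box_a_mid'); b=models.tip_of(sd,'box_a_mid')
for d in a:
    x=atz(t,d['pixel'],18); 
    m=min(b,key=lambda e:np.linalg.norm(np.array(e['pixel'])-proj(sd,x)))
    print('box',d['score'],x,m['score'],*tri([ray(t,d['pixel']),ray(sd,m['pixel'])]))
c=cv2.resize(t['frame'][170:260,360:460],(800,720),interpolation=cv2.INTER_CUBIC)[:600]
cv2.imwrite('pics/standtop.png',c[:,:,::-1])
E
```

```text
[[  -0.001   -0.965   -0.263   66.53 ]
 [   1.      -0.001   -0.       0.491]
 [  -0.      -0.263    0.965 -142.134]
 [   0.       0.       0.       1.   ]] 325.19226210127806 283.62709698596376 210.75203883593784
[[-0.945 -0.327 -0.   ]
 [-0.327  0.945 -0.   ]
 [ 0.    -0.    -1.   ]]
stand_bed [411.8, 196.8] [305.3, 159.4] [ 576.361 -370.089   39.247] [np.float64(0.6078679336646134), np.float64(0.6078679336645602)]Traceback (most recent call last):
  File "<stdin>", line 7, in <module>
IndexError: list index out of range
```

Call:
{"api": "arm_command", "payload": {"rows": [{"grip": 1, "linear": [-364, 86, -40], "rot": [0, 0, 0.333]}, {"grip": 1, "linear": [-364, 86, -40], "rot": [0, 0, 0.333]}, {"grip": 1, "linear": [-364, 86, -40], "rot": [0, 0, 0.333]}, {"grip": 1, "linear": [-364, 86, -40], "rot": [0, 0, 0.333]}, {"grip": 1, "linear": [-364, 86, -40], "rot": [0, 0, 0.333]}, {"grip": 1, "linear": [-364, 86, -40], "rot": [0, 0, 0.333]}, {"grip": 1, "linear": [-364, 86, -40], "rot": [0, 0, 0.333]}, {"grip": 1, "linear": [-364, 86, -40], "rot": [0, 0, 0.333]}, {"grip": 1, "linear": [-364, 86, -40], "rot": [0, 0, 0.333]}]}}

```text
clock: 2.28
position: [519.0, -391.2, 271.3]
ee_rot: [0.001, 1.0, 0.0, -0.0]
contact_force: [-0.7, -1.2, 1.0]
gripper_width: 85.8
grasp_force: 0.0
```

```bash
cat > look.py <<'E'
from h import *
import sys
np.set_printoptions(precision=1,suppress=True)
s=arm.read_state(); w=imaging.get_image('wrist'); save(w,sys.argv[1])
print(s['clock'],s['position'],R.from_quat(s['ee_rot']).as_matrix().round(3).tolist(),s['contact_force'])
import pickle; pickle.dump((s,w),open(sys.argv[1]+'.pkl','wb'))
for q in sys.argv[2:]:
    q,z=q.split(':')
    for d in models.tip_of(w,q):
        if d['score']>.2: print(q,round(d['score'],2),np.array(d['pixel']),atz(w,d['pixel'],float(z),s))
E
python3 look.py w1 stand_bed:24 backstop_top:107 bail_bar:110
```

```text
2.275 [ 519.  -391.2  271.3] [[-1.0, 0.002, -0.0], [0.002, 1.0, 0.0], [0.0, 0.0, -1.0]] [-0.7 -1.2  1. ]
stand_bed 0.87 [293.4 224.3] [ 576.  -378.6   24. ]
backstop_top 0.89 [297.1 264.1] [ 592.9 -377.   107. ]
bail_bar 0.84 [308.3 182.6] [ 507.3 -367.3  110. ]
bail_bar 0.62 [458.2 121.3] [ 441.1 -212.9  110. ]
```

View pics/w1.png

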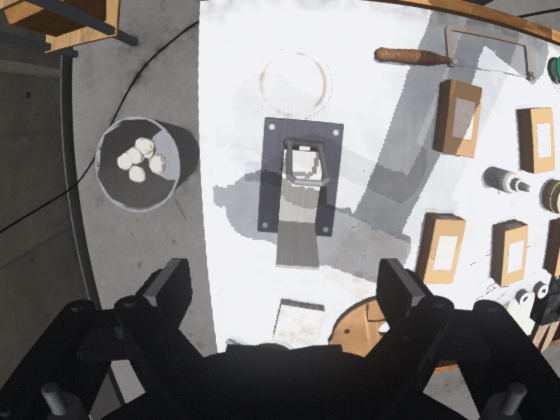

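Call:
{"api": "arm_command", "payload": {"rows": [{"grip": 1, "linear": [80, 60, 0], "rot": [0, 0, 0]}, {"grip": 1, "linear": [80, 60, 0], "rot": [0, 0, 0]}, {"grip": 1, "linear": [80, 60, 0], "rot": [0, 0, 0]}]}}

```text
clock: 2.85
position: [438.0, -329.8, 272.5]
ee_rot: [0.0, 1.0, -0.0, 0.001]
contact_force: [0.3, -0.0, 0.3]
gripper_width: 85.2
grasp_force: 0.0
```

```bash
python3 look.py w2 stand_bed:24 backstop_top:107 bail_bar:130; python3 - <<'E'
from h import *; import pickle
np.set_printoptions(precision=1,suppress=True)
s1,w1=pickle.load(open('w1.pkl','rb'));s2,w2=pickle.load(open('w2.pkl','rb'))
for px in ((265,119),(343,125),(258,233),(330,241),(278,266),(317,268)): print(px,atz(w1,px,4 if px[1]<250 else 107,s1))
E
python3 - <<'E'
import cv2
a=cv2.imread('pics/w2.png'); b=a[130:330,100:350]; cv2.imwrite('pics/w2c.png',cv2.resize(b,(750,600),interpolation=cv2.INTER_CUBIC))
E
```

```text
2.85 [ 438.  -329.8  272.5] [[-1.0, 0.0, 0.001], [0.0, 1.0, -0.0], [-0.001, -0.0, -1.0]] [ 0.3 -0.   0.3]
stand_bed 0.8 [247.8 283.7] [ 580.6 -378.3   24. ]
backstop_top 0.89 [244.7 329.2] [ 596.8 -374.5  107. ]
bail_bar 0.74 [243.6 265.5] [ 503.8 -368.2  130. ]
(265, 119) [ 445.5 -413.7    4. ]
(343, 125) [ 452.2 -315.9    4. ]
(258, 233) [ 594.5 -425.1    4. ]
(330, 241) [ 606.3 -328.2    4. ]
(278, 266) [ 595.  -396.8  107. ]
(317, 268) [ 597.6 -356.2  107. ]
```

View pics/w2c.png

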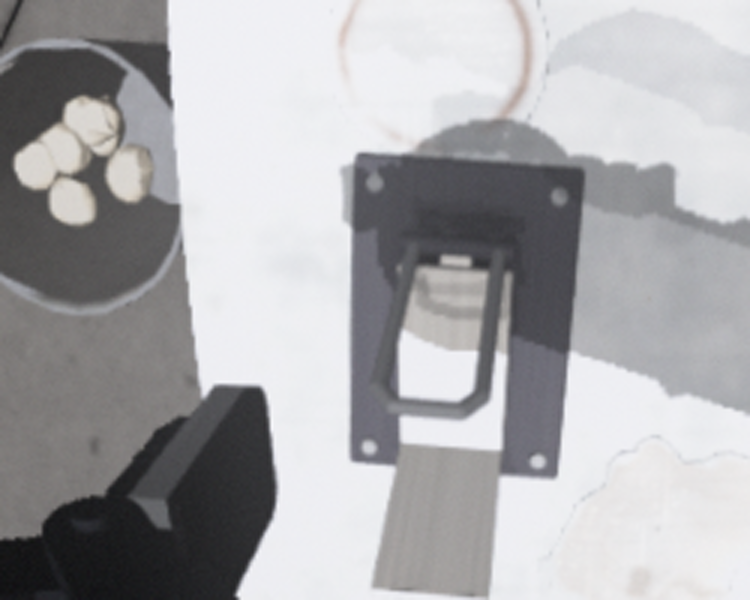

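```bash
python3 - <<'E'
from h import *; import pickle
np.set_printoptions(precision=1,suppress=True)
s1,w1=pickle.load(open('w1.pkl','rb'));s2,w2=pickle.load(open('w2.pkl','rb'))
for n,a,b in (('bed',(293.4,224.3),(247.8,283.7)),('bs',(297.1,264.1),(244.7,329.2)),('bar',(308.3,182.6),(243.6,265.5)),('bsL',(278,266),(225,326)),('bsR',(317,268),(263,329))):
    print(n,*tri([ray(w1,a,s1),ray(w2,b,s2)]))
p=imaging.get_image('top')
for px in ((125,172),(174,172),(167,272),(115,271)): print(atz(p,px,32))
c=models.tip_of(p,'box_a_mid'); print([ (d['score'],atz(p,d['pixel'],18)) for d in c])
hsv=cv2.cvtColor(p['frame'],cv2.COLOR_RGB2HSV)
for d in [(242,181),(290,180),(339,184),(222,245),(281,244),(338,249)]:
    x,y=map(int,d); sub=hsv[y-26:y+26,x-20:x+20]; m=((sub[...,1]>60)&(sub[...,0]<25)).astype(np.uint8)
    m=cv2.morphologyEx(m,cv2.MORPH_CLOSE,np.ones((9,9)))
    n,l,st,ce=cv2.connectedComponentsWithStats(m); k=1+st[1:,4].argmax()
    r=cv2.minAreaRect(np.argwhere(l==k)[:,::-1].astype(np.float32)+[x-20,y-26]); c4=[atz(p,q,36)[:2] for q in cv2.boxPoints(r)]
    e=[c4[1]-c4[0],c4[2]-c4[1]]; e=max(e,key=np.linalg.norm); e=e*np.sign(e[0]); print(np.mean(c4,0),r[1],np.degrees(np.arctan2(e[1],e[0])))
E
```

```text
bed [ 573.  -377.8   36.3] [np.float64(1.4362002607609226), np.float64(1.4362002607610336)]
bs [ 592.7 -375.5  110.5] [np.float64(2.0540370995676978), np.float64(2.0540370995678856)]
bar [ 504.1 -368.5  129. ] [np.float64(0.2883683391874647), np.float64(0.2883683391875331)]
bsL [ 595.7 -397.4  104.2] [np.float64(0.7613928560911768), np.float64(0.76139285609114)]
bsR [ 602.9 -354.6   96.8] [np.float64(0.624776400009405), np.float64(0.624776400009362)]
[649.8 422.1  32. ]
[649.5 286.5  32. ]
[374.7 297.2  32. ]
[377.9 436.8  32. ]
[(0.71, array([624.6, -45.8,  18. ]))]Traceback (most recent call last):
  File "<stdin>", line 14, in <module>
cv2.error: OpenCV(4.12.0) /io/opencv/modules/imgproc/src/convhull.cpp:143: error: (-215:Assertion failed) total >= 0 && (depth == CV_32F || depth == CV_32S) in function 'convexHull'
```

Call:
{"api": "arm_command", "payload": {"rows": [{"grip": 0, "linear": [-100, -43, 0], "rot": [0, 0, 0.08]}, {"grip": 0, "linear": [-100, -43, 0], "rot": [0, 0, 0.08]}, {"grip": 0, "linear": [-100, -43, 20], "rot": [0, 0, 0.08]}, {"grip": 0, "linear": [-100, -43, 80], "rot": [0, 0, 0.08]}, {"grip": 0, "linear": [-100, -43, 140], "rot": [0, 0, 0.08]}, {"grip": 0, "linear": [-100, -43, 170], "rot": [0, 0, 0.08]}, {"grip": 0, "linear": [-100, -43, 170], "rot": [0, 0, 0.08]}]}}

```text
clock: 4.03
position: [538.7, -373.1, 97.5]
ee_rot: [0.04, 0.999, 0.001, -0.003]
contact_force: [0.6, 0.0, 0.2]
gripper_width: -0.3
grasp_force: 0.0
```

```bash
python3 look.py w3 bail_bar:130 stand_bed:24
```

```text
4.025 [ 538.7 -373.1   97.5] [[-0.997, 0.081, -0.007], [0.081, 0.997, 0.003], [0.007, 0.002, -1.0]] [0.6 0.  0.2]
bail_bar 0.6 [284.4 216.5] [ 504.4 -369.7  130. ]
```

View pics/w3.png

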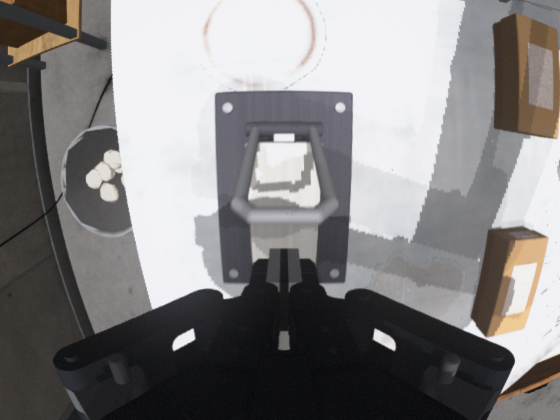

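Call:
{"api": "arm_command", "payload": {"rows": [{"grip": 0, "linear": [20, 0, 0], "rot": [0, 0, 0]}, {"grip": 0, "linear": [38, 0, 0], "rot": [0, 0, 0]}, {"grip": 0, "linear": [56, 0, 0], "rot": [0, 0, 0]}, {"grip": 0, "linear": [74, 0, 0], "rot": [0, 0, 0]}, {"grip": 0, "linear": [90, 0, 0], "rot": [0, 0, 0]}, {"grip": 0, "linear": [106, 0, 0], "rot": [0, 0, 0]}, {"grip": 0, "linear": [106, 0, 0], "rot": [0, 0, 0]}, {"grip": 0, "linear": [85, 0, 0], "rot": [0, 0, 0]}, {"grip": 0, "linear": [80, 0, -50], "rot": [0, 0, 0]}, {"grip": 0, "linear": [0, 0, -120], "rot": [0, 0, 0]}]}}

```text
clock: 5.42
position: [506.3, -371.1, 194.3]
ee_rot: [0.041, 0.999, 0.0, -0.001]
contact_force: [2.2, -1.8, 0.3]
gripper_width: 0.0
grasp_force: 0.0
```

```bash
cat > boxes.py <<'E'
from h import *
np.set_printoptions(precision=1,suppress=True)
p=imaging.get_image('top')
hsv=cv2.cvtColor(p['frame'],cv2.COLOR_RGB2HSV)
for X in [(630,95),(630,-35),(620,-165),(450,150),(450,-12),(437,-165)]:
    x,y=map(int,proj(p,np.array([*X,36.]))); sub=hsv[y-26:y+26,x-20:x+20]; m=((sub[...,1]>60)&(sub[...,0]<25)).astype(np.uint8)
    m=cv2.morphologyEx(m,cv2.MORPH_CLOSE,np.ones((9,9)))
    n,l,st,ce=cv2.connectedComponentsWithStats(m); k=1+st[1:,4].argmax()
    r=cv2.minAreaRect((np.argwhere(l==k)[:,::-1]+[x-20,y-26]).astype(np.float32)); c4=[atz(p,q,36)[:2] for q in cv2.boxPoints(r)]
    e=[c4[1]-c4[0],c4[2]-c4[1]]; L=sorted(map(np.linalg.norm,e)); e=max(e,key=np.linalg.norm); e=e*np.sign(e[0]); print(X,np.mean(c4,0),np.array(L),'yaw',np.arctan2(e[1],e[0]).round(3))
E
python3 boxes.py; python3 look.py w4 bail_bar:115 stand_bed:24 backstop_top:107
```

```text
(630, 95) [624.  101.3] [50.9 98.6] yaw 0.128
(630, -35) [626.5 -33.9] [47. 95.] yaw 0.185
(620, -165) [ 612.7 -168.7] [49.  94.5] yaw -0.056
(450, 150) [444.9 148.8] [47.8 92.1] yaw 0.059
(450, -12) [446.8  -9.1] [45.7 90.8] yaw 0.183
(437, -165) [ 433.5 -161.2] [49.3 93.2] yaw -0.092
5.475 [ 515.9 -374.   201.2] [[-0.997, 0.077, 0.013], [0.077, 0.997, -0.01], [-0.014, -0.009, -1.0]] [ 7.4 -4.   6.2]
bail_bar 0.7 [288.8  76.8] [ 417.5 -363.2  115. ]
stand_bed 0.55 [286.  241.5] [ 572.3 -377.2   24. ]
```

View pics/w4.png

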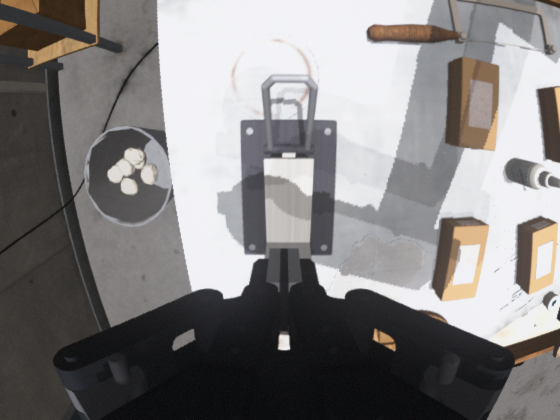

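Call:
{"api": "arm_command", "payload": {"rows": [{"grip": 1, "linear": [99, 206, 0], "rot": [0, 0, 0.012]}, {"grip": 1, "linear": [99, 206, 0], "rot": [0, 0, 0.012]}, {"grip": 1, "linear": [99, 206, 0], "rot": [0, 0, 0.012]}, {"grip": 1, "linear": [99, 206, 10], "rot": [0, 0, 0.012]}, {"grip": 1, "linear": [99, 206, 30], "rot": [0, 0, 0.012]}, {"grip": 1, "linear": [99, 206, 50], "rot": [0, 0, 0.012]}, {"grip": 1, "linear": [99, 206, 50], "rot": [0, 0, 0.012]}]}}

```text
clock: 6.55
position: [422.4, -157.5, 140.4]
ee_rot: [0.046, 0.999, 0.0, -0.003]
contact_force: [0.2, -1.0, -0.5]
gripper_width: 85.7
grasp_force: 0.0
```

```bash
python3 look.py w5 box_a_mid:18
```

```text
6.55 [ 422.4 -157.5  140.4] [[-0.996, 0.092, -0.006], [0.092, 0.996, 0.0], [0.006, -0.0, -1.0]] [ 0.2 -1.  -0.5]
box_a_mid 0.54 [446.5 217.7] [447.7  -7.9  18. ]
box_a_mid 0.37 [ 82.  413.4] [ 711.6 -487.8   18. ]
```

View pics/w5.png

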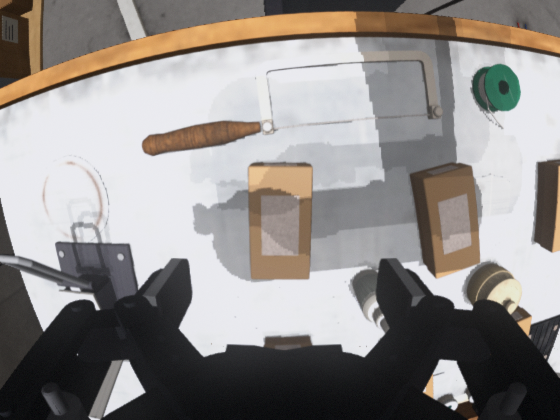

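Call:
{"api": "arm_command", "payload": {"rows": [{"grip": 1, "linear": [-12, -3, 40], "rot": [0, 0, 0]}, {"grip": 1, "linear": [-12, -3, 90], "rot": [0, 0, 0]}, {"grip": 1, "linear": [-12, -3, 120], "rot": [0, 0, 0]}, {"grip": 1, "linear": [-12, -3, 135], "rot": [0, 0, 0]}, {"grip": 0, "linear": [-12, -3, 135], "rot": [0, 0, 0]}, {"grip": 0, "linear": [-12, -3, 135], "rot": [0, 0, 0]}, {"grip": 0, "linear": [-12, -3, 135], "rot": [0, 0, 0]}, {"grip": 0, "linear": [-12, -3, 110], "rot": [0, 0, 0]}, {"grip": 0, "linear": [-12, -3, 95], "rot": [0, 0, 0]}, {"grip": 0, "linear": [-12, -3, 95], "rot": [0, 0, 0]}]}}

```text
clock: 7.9
position: [437.2, -161.6, 48.4]
ee_rot: [0.046, 0.999, 0.0, 0.001]
contact_force: [0.7, 0.8, -6.0]
gripper_width: 48.8
grasp_force: 64.6
```

```bash
python3 look.py w6 box_a_mid:18; python3 -c "
from h import *
s=arm.read_state();print(s['contact_force'],s['gripper_width'],s['grasp_force'])
import pickle
s,w=pickle.load(open('w5.pkl','rb'))
for c in ((250,186),(312,188),(309,279),(250,277)): print(atz(w,c,36,s))
"
```

```text
7.9 [ 437.2 -161.6   48.4] [[-0.996, 0.093, 0.003], [0.093, 0.996, 0.0], [-0.003, 0.001, -1.0]] [ 0.7  0.8 -6. ]
[-0.73528996  0.94266587 -5.09079331] 48.942955208203074 64.58728909492493
[ 399.99704616 -181.22613205   36.        ]
[ 406.07168509 -133.56901407   36.        ]
[ 483.73861541 -141.34229166   36.        ]
[ 477.2721582  -190.90863022   36.        ]
```

View pics/w6.png

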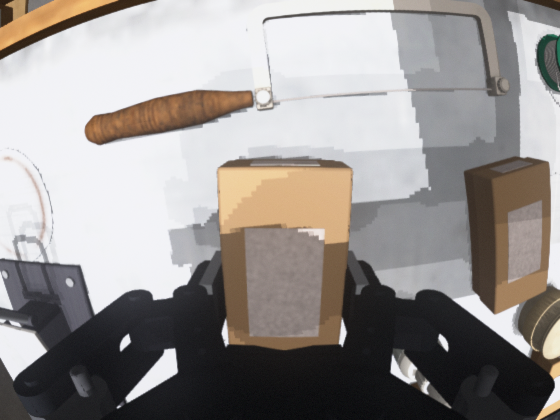

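```bash
cat > plan.py <<'E'
# plan.py bed x y z | plan.py w x y z yaw   -> shift/turn from measured pose
from h import *
import sys
np.set_printoptions(precision=1,suppress=True)
O=np.array([576,-376,24.]); YAW=-0.08
B=R.from_euler('z',YAW)*R.from_euler('y',np.radians(15))
FLIP=R.from_matrix(np.diag([-1.,1,-1]))
s=arm.read_state(); Rn=R.from_quat(s['ee_rot'])
def tgt(a):
    v=list(map(float,a[1:]))
    if a[0]=='bed': return O+B.apply(v[:3]), B*FLIP
    return np.array(v[:3]), R.from_euler('z',v[3])*FLIP
if __name__=='__main__':
    print('t',s['clock'],'pos',s['position'],'F',s['contact_force'],'w',round(s['gripper_width'],1),'bedpos',B.inv().apply(s['position']-O),'yawdev',(B.inv()*Rn*FLIP).as_rotvec().round(3))
    for spec in ' '.join(sys.argv[1:]).split(','):
        if spec.split():
            p,q=tgt(spec.split()); print(spec,'lin',Rn.inv().apply(p-s['position']),'rot',(Rn.inv()*q).as_rotvec().round(3))
E
python3 plan.py bed -45 0 75, bed -52 0 12
python3 -c "
from h import *
import pickle
s,w=pickle.load(open('w6.pkl','rb')); Rn=R.from_quat(s['ee_rot'])
for c in ((285,167),(285,158)):
  for z in (70,75,80): print(c,Rn.inv().apply(atz(w,c,z,s)-s['position']))
"
```

```text
t 8.0 pos [ 436.  -161.5   47.1] F [-0.7  0.9 -5.1] w 48.9 bedpos [-157.3  202.6  -18.3] yawdev [ 0.  -0.3 -0. ]
bed -45 0 75 lin [-135.2 -200.9  -61.2] rot [ 0.   0.3 -0. ]
 bed -52 0 12 lin [-112.2 -201.2   -2.2] rot [ 0.   0.3 -0. ]
(285, 167) [ 50.8083877    0.95156792 -21.72731779]
(285, 167) [ 51.46996321   0.93060752 -26.72920157]
(285, 167) [ 52.13153872   0.90964712 -31.73108535]
(285, 158) [ 54.18855573   0.95248749 -21.73677406]
(285, 158) [ 54.70971401   0.93148889 -26.73826501]
(285, 158) [ 55.2308723    0.91049028 -31.73975596]
```

Call:
{"api": "arm_command", "payload": {"rows": [{"grip": 0, "linear": [0, 0, -60], "rot": [0, 0, 0]}, {"grip": 0, "linear": [-20, -30, -110], "rot": [0, 0.05, 0]}, {"grip": 0, "linear": [-60, -80, -110], "rot": [0, 0.15, 0]}, {"grip": 0, "linear": [-100, -130, -110], "rot": [0, 0.262, 0]}, {"grip": 0, "linear": [-130, -180, -105], "rot": [0, 0.262, 0]}, {"grip": 0, "linear": [-137, -201, -97], "rot": [0, 0.262, 0]}, {"grip": 0, "linear": [-137, -201, -97], "rot": [0, 0.262, 0]}, {"grip": 0, "linear": [-137, -201, -97], "rot": [0, 0.262, 0]}]}}

```text
clock: 9.0
position: [553.9, -373.4, 143.5]
ee_rot: [0.046, 0.99, 0.007, -0.131]
contact_force: [1.1, -0.4, -5.1]
gripper_width: 49.2
grasp_force: 66.3
```

```bash
python3 look.py w7 stand_bed:24 backstop_top:107; python3 plan.py bed -52 0 75, bed -52 0 14
```

```text
9.0 [ 553.9 -373.4  143.5] [[-0.961, 0.092, -0.26], [0.088, 0.996, 0.025], [0.261, 0.001, -0.965]] [ 1.1 -0.4 -5.1]
t 9.15 pos [ 554.8 -373.3  145.3] F [ 0.1 -0.2 -4.4] w 48.4 bedpos [-52.1   1.  111.6] yawdev [ 0. -0. -0.]
bed -52 0 75 lin [-0.  -1.1 36.6] rot [ 0.  0. -0.]
 bed -52 0 14 lin [ 0.  -1.3 97.6] rot [ 0.  0. -0.]
```

View pics/w7.png

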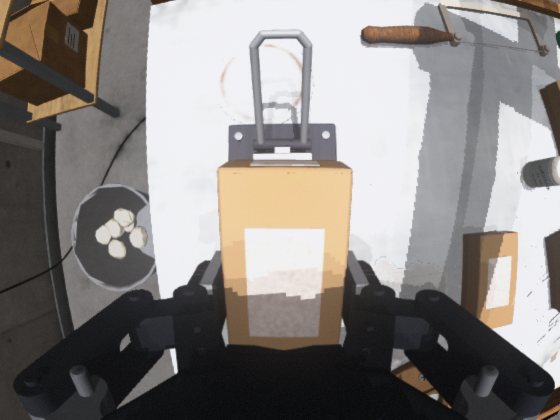

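Call:
{"api": "arm_command", "payload": {"rows": [{"grip": 0, "linear": [0, -2, 40], "rot": [0, 0, 0]}, {"grip": 0, "linear": [0, -2, 75], "rot": [0, 0, 0]}, {"grip": 0, "linear": [0, -2, 90], "rot": [0, 0, 0]}, {"grip": 0, "linear": [0, -2, 97], "rot": [0, 0, 0]}, {"grip": 0, "linear": [0, -2, 100], "rot": [0, 0, 0]}, {"grip": 0, "linear": [0, -2, 100], "rot": [0, 0, 0]}]}}

```text
clock: 9.9
position: [529.5, -374.3, 48.9]
ee_rot: [0.046, 0.991, 0.006, -0.13]
contact_force: [-0.6, 0.3, -4.8]
gripper_width: 48.5
grasp_force: 66.1
```

```bash
python3 plan.py bed -44 0 10
```

```text
t 9.9 pos [ 529.5 -374.3   48.9] F [-0.6  0.3 -4.8] w 48.5 bedpos [-51.3  -2.   12. ] yawdev [ 0. -0. -0.]
bed -44 0 10 lin [-7.3  2.1  2. ] rot [ 0.  0. -0.]
```

Call:
{"api": "arm_command", "payload": {"rows": [{"grip": 0, "linear": [0, 0, 3], "rot": [0, 0, 0]}, {"grip": 0, "linear": [-2, 0, 4], "rot": [0, 0, 0]}, {"grip": 0, "linear": [-5, 0, 4], "rot": [0, 0, 0]}, {"grip": 0, "linear": [-5, 0, 4], "rot": [0, 0, 0]}]}}

```text
clock: 10.4
position: [531.9, -374.8, 44.3]
ee_rot: [0.046, 0.99, 0.006, -0.131]
contact_force: [-4.7, 1.1, 4.8]
gripper_width: 48.8
grasp_force: 67.3
```

```bash
python3 plan.py bed -44 0 10
```

```text
t 10.4 pos [ 531.9 -374.8   44.3] F [-4.7  1.1  4.8] w 48.8 bedpos [-47.8  -2.3   8.2] yawdev [ 0.  0. -0.]
bed -44 0 10 lin [-3.8  2.4 -1.8] rot [ 0. -0. -0.]
```

Call:
{"api": "arm_command", "payload": {"rows": [{"grip": 0, "linear": [-2, 0, 0], "rot": [0, 0, 0]}, {"grip": 0, "linear": [-4, 0, 0], "rot": [0, 0, 0]}, {"grip": 0, "linear": [-4, 0, 0], "rot": [0, 0, 0]}]}}

```text
clock: 10.78
position: [531.9, -374.8, 44.4]
ee_rot: [0.045, 0.99, 0.007, -0.136]
contact_force: [-12.3, 1.8, 12.0]
gripper_width: 49.1
grasp_force: 67.9
```

```bash
python3 plan.py bed -44 0 10
```

```text
t 10.775 pos [ 531.9 -374.8   44.4] F [-12.3   1.8  12. ] w 49.1 bedpos [-47.8  -2.3   8.3] yawdev [ 0.  0. -0.]
bed -44 0 10 lin [-3.8  2.4 -1.7] rot [ 0. -0. -0.]
```

Call:
{"api": "arm_command", "payload": {"rows": [{"grip": 1, "linear": [1, 0, -1], "rot": [0, 0, 0]}, {"grip": 1, "linear": [1, 0, -1], "rot": [0, 0, 0]}, {"grip": 1, "linear": [1, 0, -1], "rot": [0, 0, 0]}, {"grip": 1, "linear": [1, 0, -40], "rot": [0, 0, 0]}, {"grip": 1, "linear": [1, 0, -90], "rot": [0, 0, 0]}, {"grip": 1, "linear": [1, 0, -130], "rot": [0, 0, 0]}, {"grip": 1, "linear": [1, 0, -130], "rot": [0, 0, 0]}]}}

```text
clock: 11.65
position: [571.8, -378.6, 171.5]
ee_rot: [0.045, 0.991, 0.004, -0.126]
contact_force: [0.2, -0.3, -0.1]
gripper_width: 85.4
grasp_force: 0.0
```

```bash
sed -i 's/O=np.array.*;/O=np.array([573.5,-377,27.]);/' plan.py; python3 look.py w8 box_a_mid:50 backstop_top:107; python3 boxes.py; python3 plan.py w 600 -167 140 -0.056, w 600 -167 5 -0.056
```

```text
11.65 [ 571.8 -378.6  171.5] [[-0.964, 0.091, -0.25], [0.089, 0.996, 0.02], [0.251, -0.003, -0.968]] [ 0.2 -0.3 -0.1]
box_a_mid 0.98 [556.3 249.9] [619.  -73.1  50. ]
backstop_top 0.89 [289.6 279.7] [ 593.2 -376.3  107. ]
backstop_top 0.73 [284.3  31.2] [ 412.7 -363.2  107. ]
(630, 95) [623.9 101.3] [50.9 98.2] yaw 0.128
(630, -35) [626.5 -33.7] [47.5 95. ] yaw 0.185
(620, -165) [ 612.7 -167.9] [50.1 92.9] yaw -0.024
(450, 150) [444.8 148.9] [47.8 92.1] yaw 0.057
(450, -12) [461.2  -6.7] [45.9 61.8] yaw 0.192
(437, -165) [ 420.9 -215.4] [0. 0.] yaw 0.0
t 11.85 pos [ 568.2 -377.3  165.8] F [-0.3 -0.2 -0.7] w 85.2 bedpos [-41.   -0.7 132.7] yawdev [ 0.  0. -0.]
w 600 -167 140 -0.056 lin [-18.7 212.3  22. ] rot [ 0.  -0.3 -0. ]
 w 600 -167 5 -0.056 lin [-54.  212.1 152.3] rot [ 0.  -0.3 -0. ]
```

View pics/w8.png

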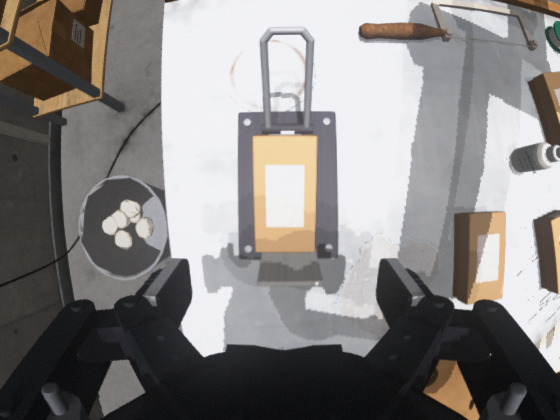

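Call:
{"api": "arm_command", "payload": {"rows": [{"grip": 1, "linear": [-26, 70, 10], "rot": [0, -0.13, -0.02]}, {"grip": 1, "linear": [-26, 130, 15], "rot": [0, -0.26, -0.04]}, {"grip": 1, "linear": [-26, 190, 20], "rot": [0, -0.26, -0.04]}, {"grip": 1, "linear": [-26, 212, 20], "rot": [0, -0.26, -0.04]}, {"grip": 1, "linear": [-26, 212, 20], "rot": [0, -0.26, -0.04]}]}}

```text
clock: 12.48
position: [607.7, -166.3, 140.4]
ee_rot: [0.025, 1.0, 0.003, -0.002]
contact_force: [0.7, 0.1, 0.3]
gripper_width: 85.4
grasp_force: 0.0
```

```bash
python3 plan.py w 608 -168 5 -0.04, w 608 -168 50 -0.04
```

```text
t 12.475 pos [ 607.7 -166.3  140.4] F [0.7 0.1 0.3] w 85.4 bedpos [-12.7 212.7 114. ] yawdev [ 0.  -0.3  0. ]
w 608 -168 5 -0.04 lin [ -0.9  -2.4 135.4] rot [ 0. -0. -0.]
 w 608 -168 50 -0.04 lin [-0.8 -2.2 90.4] rot [ 0. -0. -0.]
```

Call:
{"api": "arm_command", "payload": {"rows": [{"grip": 1, "linear": [0, -2, 50], "rot": [0, 0, 0]}, {"grip": 1, "linear": [0, -2, 100], "rot": [0, 0, 0]}, {"grip": 1, "linear": [0, -2, 125], "rot": [0, 0, 0]}, {"grip": 1, "linear": [0, -2, 135], "rot": [0, 0, 0]}, {"grip": 0, "linear": [0, -2, 135], "rot": [0, 0, 0]}, {"grip": 0, "linear": [0, -2, 135], "rot": [0, 0, 0]}, {"grip": 0, "linear": [0, -2, 135], "rot": [0, 0, 0]}, {"grip": 0, "linear": [0, -2, 110], "rot": [0, 0, 0]}, {"grip": 0, "linear": [0, -2, 95], "rot": [0, 0, 0]}, {"grip": 0, "linear": [0, -2, 95], "rot": [0, 0, 0]}]}}

```text
clock: 13.72
position: [608.7, -170.0, 47.7]
ee_rot: [0.026, 1.0, 0.003, 0.001]
contact_force: [-0.6, 0.3, -4.9]
gripper_width: 48.9
grasp_force: 64.2
```

```bash
python3 look.py w9 box_a_mid:18; python3 plan.py bed -54 0 120, bed -54 0 50
```

```text
13.725 [ 608.7 -170.    47.7] [[-0.999, 0.053, 0.001], [0.053, 0.999, 0.005], [-0.001, 0.005, -1.0]] [-0.6  0.3 -4.9]
box_a_mid 0.79 [484.3 254.6] [626.5 -36.6  18. ]
t 13.825 pos [ 607.3 -169.8   45.8] F [-0.4  0.3 -5.5] w 49.3 bedpos [ 11.6 209.2  22.6] yawdev [ 0.  -0.3  0. ]
bed -54 0 120 lin [  44.1 -207.5 -112.1] rot [0.  0.3 0. ]
 bed -54 0 50 lin [  62.  -207.4  -44.4] rot [0.  0.3 0. ]
```

Call:
{"api": "arm_command", "payload": {"rows": [{"grip": 0, "linear": [0, 0, -60], "rot": [0, 0, 0]}, {"grip": 0, "linear": [10, -30, -115], "rot": [0, 0.05, 0]}, {"grip": 0, "linear": [25, -80, -125], "rot": [0, 0.15, 0.01]}, {"grip": 0, "linear": [40, -140, -120], "rot": [0, 0.262, 0.027]}, {"grip": 0, "linear": [52, -190, -114], "rot": [0, 0.262, 0.027]}, {"grip": 0, "linear": [52, -208, -114], "rot": [0, 0.262, 0.027]}, {"grip": 0, "linear": [52, -208, -114], "rot": [0, 0.262, 0.027]}, {"grip": 0, "linear": [52, -208, -114], "rot": [0, 0.262, 0.027]}]}}

```text
clock: 14.82
position: [545.7, -374.5, 159.1]
ee_rot: [0.039, 0.991, 0.006, -0.132]
contact_force: [0.2, 0.2, -4.8]
gripper_width: 49.2
grasp_force: 65.3
```

```bash
python3 plan.py bed -62 0 50, bed -62 0 44
```

```text
t 14.825 pos [ 545.7 -374.5  159.1] F [ 0.2  0.2 -4.8] w 49.2 bedpos [-61.2   0.2 120.3] yawdev [0. 0. 0.]
bed -62 0 50 lin [ 0.7 -0.4 70.3] rot [ 0. -0.  0.]
 bed -62 0 44 lin [ 0.7 -0.4 76.3] rot [ 0. -0.  0.]
```

Call:
{"api": "arm_command", "payload": {"rows": [{"grip": 0, "linear": [0, 0, 40], "rot": [0, 0, -0.01]}, {"grip": 0, "linear": [0, 0, 65], "rot": [0, 0, -0.01]}, {"grip": 0, "linear": [0, 0, 74], "rot": [0, 0, -0.01]}, {"grip": 0, "linear": [0, 0, 76], "rot": [0, 0, -0.01]}, {"grip": 0, "linear": [-3, 0, 76], "rot": [0, 0, -0.01]}, {"grip": 0, "linear": [-6, 0, 76], "rot": [0, 0, -0.01]}, {"grip": 0, "linear": [-6, 0, 76], "rot": [0, 0, -0.01]}]}}

```text
clock: 15.7
position: [531.9, -374.5, 85.0]
ee_rot: [0.034, 0.991, 0.007, -0.131]
contact_force: [0.4, 0.3, -5.2]
gripper_width: 48.6
grasp_force: 65.4
```

```bash
python3 plan.py bed -52 0 44
```

```text
t 15.7 pos [ 531.9 -374.5   85. ] F [ 0.4  0.3 -5.2] w 48.6 bedpos [-55.2  -0.8  45.2] yawdev [0. 0. 0.]
bed -52 0 44 lin [-3.2  0.8  1.2] rot [ 0. -0.  0.]
```

Call:
{"api": "arm_command", "payload": {"rows": [{"grip": 0, "linear": [-2, 0, 0], "rot": [0, 0, 0.015]}, {"grip": 0, "linear": [-4, 0, 0], "rot": [0, 0, 0.015]}, {"grip": 0, "linear": [-4, 0, 2], "rot": [0, 0, 0.015]}, {"grip": 0, "linear": [-4, 0, 4], "rot": [0, 0, 0.015]}, {"grip": 0, "linear": [-4, 0, 4], "rot": [0, 0, 0.015]}]}}

```text
clock: 16.32
position: [531.5, -374.6, 81.2]
ee_rot: [0.042, 0.99, 0.006, -0.134]
contact_force: [-7.9, 1.1, 3.0]
gripper_width: 48.7
grasp_force: 66.2
```

```bash
python3 plan.py bed -52 0 44
```

```text
t 16.325 pos [ 531.5 -374.6   81.2] F [-7.9  1.1  3. ] w 48.7 bedpos [-54.7  -1.   41.4] yawdev [ 0.  0. -0.]
bed -52 0 44 lin [-2.7  1.  -2.6] rot [ 0. -0. -0.]
```

Call:
{"api": "arm_command", "payload": {"rows": [{"grip": 0, "linear": [-3, 0, 0], "rot": [0, 0, 0]}, {"grip": 0, "linear": [-3, 0, 0], "rot": [0, 0, 0]}, {"grip": 1, "linear": [-1, 0, 0], "rot": [0, 0, 0]}, {"grip": 1, "linear": [-1, 0, -1], "rot": [0, 0, 0]}, {"grip": 1, "linear": [0, 0, -1], "rot": [0, 0, 0]}, {"grip": 1, "linear": [1, 0, -40], "rot": [0, 0, 0]}, {"grip": 1, "linear": [1, 0, -80], "rot": [0, 0, 0]}, {"grip": 1, "linear": [1, 0, -110], "rot": [0, 0, 0]}, {"grip": 1, "linear": [1, 0, -110], "rot": [0, 0, 0]}]}}

```text
clock: 17.45
position: [563.8, -377.5, 189.0]
ee_rot: [0.041, 0.991, 0.004, -0.128]
contact_force: [0.7, -0.9, 0.8]
gripper_width: 85.7
grasp_force: 0.0
```

```bash
python3 look.py w10 backstop_top:107; python3 boxes.py; python3 plan.py w 446 -14 140 0.19
```

```text
17.45 [ 563.8 -377.5  189. ] [[-0.964, 0.083, -0.254], [0.081, 0.997, 0.019], [0.255, -0.002, -0.967]] [ 0.7 -0.9  0.8]
backstop_top 0.74 [288.6 287. ] [ 594.5 -376.1  107. ]
backstop_top 0.74 [548.4 119. ] [ 470.1 -109.4  107. ]
(630, 95) [623.9 101.3] [50.9 98.2] yaw 0.128
(630, -35) [626.5 -33.7] [47.5 95. ] yaw 0.185
(620, -165) [ 691.9 -197.5] [ 8.6 39.1] yaw 1.569
(450, 150) [444.9 148.8] [47.8 92.1] yaw 0.059
(450, -12) [449.4  -8.8] [46.3 85.9] yaw 0.18
(437, -165) [ 401.9 -212.7] [2.4 6. ] yaw 1.102
t 17.6 pos [ 561.2 -376.4  184.7] F [ 0.3 -0.3  0.3] w 85.5 bedpos [-52.7  -0.4 149.1] yawdev [ 0.  0. -0.]
w 446 -14 140 0.19 lin [128.3 351.3  81.8] rot [ 0.  -0.3 -0.3]
```

View pics/w10.png

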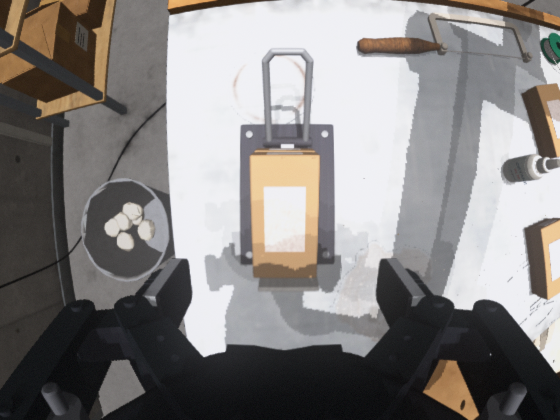

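```bash
sed -i "s/as_rotvec().round(3))/as_rotvec().round(3).tolist())/g" plan.py;  python3 plan.py w 444 -10 180 0.183, w 444 -10 140 0.183
```

```text
t 17.6 pos [ 561.2 -376.4  184.7] F [ 0.3 -0.3  0.3] w 85.5 bedpos [-52.7  -0.4 149.1] yawdev [0.003, 0.004, -0.004]
w 444 -10 180 0.183 lin [141.1 355.2  43.9] rot [0.037, -0.264, -0.266]
 w 444 -10 140 0.183 lin [130.6 355.2  82.5] rot [0.037, -0.264, -0.266]
```

Call:
{"api": "arm_command", "payload": {"rows": [{"grip": 1, "linear": [30, 60, 0], "rot": [0.015, -0.1, -0.1]}, {"grip": 1, "linear": [55, 120, 10], "rot": [0.037, -0.264, -0.266]}, {"grip": 1, "linear": [141, 355, 44], "rot": [0.037, -0.264, -0.266]}, {"grip": 1, "linear": [141, 355, 44], "rot": [0.037, -0.264, -0.266]}, {"grip": 1, "linear": [141, 355, 44], "rot": [0.037, -0.264, -0.266]}, {"grip": 1, "linear": [141, 355, 44], "rot": [0.037, -0.264, -0.266]}, {"grip": 1, "linear": [141, 355, 44], "rot": [0.037, -0.264, -0.266]}, {"grip": 1, "linear": [131, 355, 82], "rot": [0.037, -0.264, -0.266]}, {"grip": 1, "linear": [131, 355, 82], "rot": [0.037, -0.264, -0.266]}]}}

```text
clock: 18.73
position: [441.8, -11.7, 138.6]
ee_rot: [-0.091, 0.996, -0.001, -0.003]
contact_force: [-0.3, 0.6, 0.4]
gripper_width: 85.7
grasp_force: 0.0
```

```bash
python3 plan.py w 444 -10 5 0.183; python3 look.py w11 box_a_mid:18
```

```text
t 18.725 pos [441.8 -11.7 138.6] F [-0.3  0.6  0.4] w 85.7 bedpos [-183.9  353.6   66.3] yawdev [-0.037, -0.254, 0.261]
w 444 -10 5 0.183 lin [ -3.3   1.6 133.6] rot [-0.002, -0.006, -0.0]
18.725 [441.8 -11.7 138.6] [[-0.983, -0.182, -0.006], [-0.182, 0.983, -0.003], [0.006, -0.002, -1.0]] [-0.3  0.6  0.4]
```

Call:
{"api": "arm_command", "payload": {"rows": [{"grip": 1, "linear": [-3, 2, 50], "rot": [0, 0, 0]}, {"grip": 1, "linear": [-3, 2, 100], "rot": [0, 0, 0]}, {"grip": 1, "linear": [-3, 2, 125], "rot": [0, 0, 0]}, {"grip": 1, "linear": [-3, 2, 134], "rot": [0, 0, 0]}, {"grip": 0, "linear": [-3, 2, 134], "rot": [0, 0, 0]}, {"grip": 0, "linear": [-3, 2, 134], "rot": [0, 0, 0]}, {"grip": 0, "linear": [-3, 2, 134], "rot": [0, 0, 0]}, {"grip": 0, "linear": [-3, 2, 110], "rot": [0, 0, 0]}, {"grip": 0, "linear": [-3, 2, 80], "rot": [0, 0, 0]}, {"grip": 0, "linear": [-3, 2, 80], "rot": [0, 0, 0]}]}}

```text
clock: 20.08
position: [448.8, -7.6, 63.8]
ee_rot: [-0.092, 0.996, 0.0, 0.004]
contact_force: [-1.4, 0.1, -1.5]
gripper_width: 49.1
grasp_force: 62.2
```

```bash
python3 plan.py w 450 330 150 0.0,bed -60 0 150
```

```text
t 20.075 pos [448.8  -7.6  63.8] F [-1.4  0.1 -1.5] w 49.1 bedpos [-158.1  358.2   -4.3] yawdev [-0.034, -0.269, 0.263]
w 450 330 150 0.0 lin [-63.6 331.7 -85.9] rot [0.0, 0.008, 0.184]
bed -60 0 150 lin [ -37.5 -381.  -123.1] rot [-0.034, 0.269, 0.263]
```

Call:
{"api": "arm_command", "payload": {"rows": [{"grip": 0, "linear": [-5, 30, -55], "rot": [0, 0, 0]}, {"grip": 0, "linear": [-59, 366, -60], "rot": [0, 0, 0.23]}, {"grip": 0, "linear": [-59, 366, -60], "rot": [0, 0, 0.23]}, {"grip": 0, "linear": [-59, 366, -60], "rot": [0, 0, 0.23]}, {"grip": 0, "linear": [-59, 366, -60], "rot": [0, 0, 0.23]}, {"grip": 0, "linear": [-59, 366, -60], "rot": [0, 0, 0.23]}, {"grip": 0, "linear": [-59, 366, -60], "rot": [0, 0, 0.23]}, {"grip": 0, "linear": [-59, 366, -60], "rot": [0, 0, 0.23]}]}}

```text
clock: 21.08
position: [437.5, 364.7, 119.6]
ee_rot: [0.022, 1.0, -0.001, 0.001]
contact_force: [-0.6, -0.8, -0.6]
gripper_width: 49.3
grasp_force: 62.4
```

```bash
python3 plan.py w 440 363 15 -0.046; python3 look.py w12 empties_tray:0
```

```text
t 21.075 pos [437.5 364.7 119.6] F [-0.6 -0.8 -0.6] w 49.3 bedpos [-212.2  728.5   39. ] yawdev [-0.006, -0.263, 0.036]
w 440 363 15 -0.046 lin [ -2.5  -1.5 104.6] rot [-0.001, 0.001, 0.003]
21.075 [437.5 364.7 119.6] [[-0.999, 0.043, 0.001], [0.043, 0.999, -0.002], [-0.001, -0.001, -1.0]] [-0.6 -0.8 -0.6]
```

View pics/w12.png

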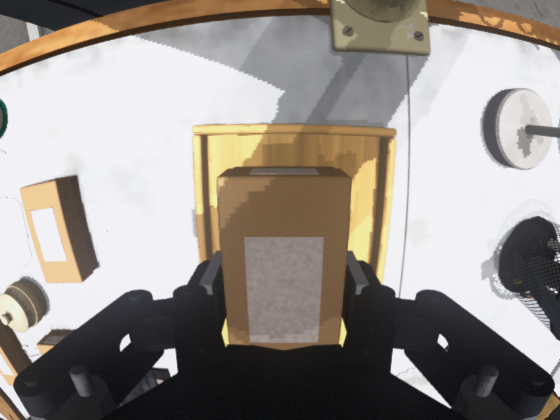

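Call:
{"api": "arm_command", "payload": {"rows": [{"grip": 0, "linear": [-14, 7, 40], "rot": [0, 0, 0]}, {"grip": 0, "linear": [-14, 7, 85], "rot": [0, 0, 0]}, {"grip": 0, "linear": [-14, 7, 104], "rot": [0, 0, 0]}, {"grip": 0, "linear": [-14, 7, 104], "rot": [0, 0, 0]}, {"grip": 1, "linear": [-14, 7, 104], "rot": [0, 0, 0]}, {"grip": 1, "linear": [-14, 7, 104], "rot": [0, 0, 0]}, {"grip": 1, "linear": [-14, 7, 60], "rot": [0, 0, 0]}, {"grip": 1, "linear": [-14, 7, 0], "rot": [0, 0, 0]}, {"grip": 1, "linear": [-14, 7, -20], "rot": [0, 0, 0]}]}}

```text
clock: 22.3
position: [453.8, 370.1, 145.4]
ee_rot: [0.023, 1.0, 0.002, 0.003]
contact_force: [-0.9, -0.3, -0.5]
gripper_width: 85.5
grasp_force: 0.0
```

```bash
python3 boxes.py|tail -3;python3 boxes.py|head -2; python3 plan.py w 443 149 140 0.058; python3 look.py w13 box_a_mid:25 empties_tray:0
```

```text
(630, -35) [626.5 -33.9] [47. 95.] yaw 0.185
(620, -165) [ 691.9 -197.5] [ 8.6 39.1] yaw 1.569
(450, 150) [444.9 148.8] [47.8 92.1] yaw 0.059
(630, 95) [624.  101.3] [50.9 98.6] yaw 0.128
(630, -35) [626.5 -33.9] [47. 95.] yaw 0.185
t 22.4 pos [453.5 370.  144.3] F [ 0.7  0.7 -0.7] w 85.2 bedpos [-203.5  735.    66.9] yawdev [0.0, -0.268, 0.034]
w 443 149 140 0.058 lin [   0.3 -221.2    3.2] rot [0.004, 0.006, -0.104]
22.4 [453.5 370.  144.3] [[-0.999, 0.046, 0.006], [0.046, 0.999, 0.004], [-0.006, 0.005, -1.0]] [ 0.7  0.7 -0.7]
box_a_mid 0.87 [  8.4 335.8] [622.8 -25.7  25. ]
empties_tray 0.76 [287.6 262. ] [517.2 371.9   0. ]Traceback (most recent call last):
  File "boxes.py", line 8, in <module>
    n,l,st,ce=cv2.connectedComponentsWithStats(m); k=1+st[1:,4].argmax()
                                                       ~~~~~~~~~~~~~~~^^
ValueError: attempt to get argmax of an empty sequence
Traceback (most recent call last):
  File "boxes.py", line 8, in <module>
    n,l,st,ce=cv2.connectedComponentsWithStats(m); k=1+st[1:,4].argmax()
                                                       ~~~~~~~~~~~~~~~^^
ValueError: attempt to get argmax of an empty sequence
```

Call:
{"api": "arm_command", "payload": {"rows": [{"grip": 1, "linear": [0, -221, 3], "rot": [0, 0, -0.104]}, {"grip": 1, "linear": [0, -221, 3], "rot": [0, 0, -0.104]}, {"grip": 1, "linear": [0, -221, 3], "rot": [0, 0, -0.104]}, {"grip": 1, "linear": [0, -221, 3], "rot": [0, 0, -0.104]}, {"grip": 1, "linear": [0, -221, 3], "rot": [0, 0, -0.104]}]}}

```text
clock: 23.18
position: [440.8, 145.4, 136.6]
ee_rot: [-0.027, 1.0, -0.002, -0.001]
contact_force: [0.5, 0.4, 0.0]
gripper_width: 85.4
grasp_force: 0.0
```

```bash
python3 plan.py w 443 149 5 0.058; python3 look.py w14 box_a_mid:18
```

```text
t 23.175 pos [440.8 145.4 136.6] F [0.5 0.4 0. ] w 85.4 bedpos [-196.5  510.1   60.8] yawdev [-0.021, -0.26, 0.133]
w 443 149 5 0.058 lin [ -2.7   3.9 131.6] rot [-0.003, -0.002, -0.004]
23.175 [440.8 145.4 136.6] [[-0.999, -0.054, -0.002], [-0.054, 0.999, -0.003], [0.002, -0.003, -1.0]] [0.5 0.4 0. ]
box_a_mid 0.94 [118.6 355.5] [627.7 -35.   18. ]
```

Call:
{"api": "arm_command", "payload": {"rows": [{"grip": 1, "linear": [-3, 3, 50], "rot": [0, 0, 0]}, {"grip": 1, "linear": [-3, 3, 100], "rot": [0, 0, 0]}, {"grip": 1, "linear": [-3, 3, 125], "rot": [0, 0, 0]}, {"grip": 1, "linear": [-3, 3, 132], "rot": [0, 0, 0]}, {"grip": 0, "linear": [-3, 3, 132], "rot": [0, 0, 0]}, {"grip": 0, "linear": [-3, 3, 132], "rot": [0, 0, 0]}, {"grip": 0, "linear": [-3, 3, 132], "rot": [0, 0, 0]}, {"grip": 0, "linear": [-3, 3, 90], "rot": [0, 0, 0]}, {"grip": 0, "linear": [-3, 3, 80], "rot": [0, 0, 0]}, {"grip": 0, "linear": [-3, 3, 80], "rot": [0, 0, 0]}]}}

```text
clock: 24.52
position: [445.4, 151.4, 59.0]
ee_rot: [-0.029, 1.0, 0.0, 0.002]
contact_force: [-0.9, -0.4, -0.5]
gripper_width: 49.2
grasp_force: 62.8
```

```bash
python3 plan.py w 586 368 125 -0.046,bed -60 0 150
```

```text
t 24.525 pos [445.4 151.4  59. ] F [-0.9 -0.4 -0.5] w 49.2 bedpos [-172.4  516.5  -13. ] yawdev [-0.017, -0.265, 0.137]
w 586 368 125 -0.046 lin [-153.   208.2  -65.2] rot [0.001, 0.004, 0.103]
bed -60 0 150 lin [ -79.2 -532.2 -128.4] rot [-0.017, 0.265, 0.137]
```

Call:
{"api": "arm_command", "payload": {"rows": [{"grip": 0, "linear": [0, 10, -55], "rot": [0, 0, 0]}, {"grip": 0, "linear": [-153, 208, -66], "rot": [0, 0, 0.103]}, {"grip": 0, "linear": [-153, 208, -66], "rot": [0, 0, 0.103]}, {"grip": 0, "linear": [-153, 208, -66], "rot": [0, 0, 0.103]}, {"grip": 0, "linear": [-153, 208, -66], "rot": [0, 0, 0.103]}, {"grip": 0, "linear": [-153, 208, -66], "rot": [0, 0, 0.103]}, {"grip": 0, "linear": [-153, 208, -66], "rot": [0, 0, 0.103]}]}}

```text
clock: 25.4
position: [584.6, 366.8, 121.7]
ee_rot: [0.023, 1.0, -0.002, -0.001]
contact_force: [-0.1, -0.7, -1.0]
gripper_width: 49.3
grasp_force: 62.7
```

```bash
python3 plan.py w 586 368 15 -0.046; python3 boxes.py|head -2
```

```text
t 25.4 pos [584.6 366.8 121.7] F [-0.1 -0.7 -1. ] w 49.3 bedpos [-71.2 742.3  78.9] yawdev [-0.008, -0.26, 0.034]
w 586 368 15 -0.046 lin [ -1.5   1.7 106.7] rot [-0.004, -0.002, 0.0]
(630, 95) [623.9 101.3] [50.9 98.2] yaw 0.128
(630, -35) [626.5 -33.9] [47. 95.] yaw 0.185Traceback (most recent call last):
  File "boxes.py", line 8, in <module>
    n,l,st,ce=cv2.connectedComponentsWithStats(m); k=1+st[1:,4].argmax()
                                                       ~~~~~~~~~~~~~~~^^
ValueError: attempt to get argmax of an empty sequence
```

Call:
{"api": "arm_command", "payload": {"rows": [{"grip": 0, "linear": [0, 1, 50], "rot": [0, 0, 0]}, {"grip": 0, "linear": [0, 1, 95], "rot": [0, 0, 0]}, {"grip": 0, "linear": [0, 1, 106], "rot": [0, 0, 0]}, {"grip": 0, "linear": [0, 1, 106], "rot": [0, 0, 0]}, {"grip": 1, "linear": [0, 1, 106], "rot": [0, 0, 0]}, {"grip": 1, "linear": [0, 1, 106], "rot": [0, 0, 0]}, {"grip": 1, "linear": [0, 1, 60], "rot": [0, 0, 0]}, {"grip": 1, "linear": [0, 1, 0], "rot": [0, 0, 0]}, {"grip": 1, "linear": [0, 1, -20], "rot": [0, 0, 0]}]}}

```text
clock: 26.58
position: [587.8, 370.3, 150.7]
ee_rot: [0.022, 1.0, 0.003, 0.005]
contact_force: [1.6, 0.2, -0.3]
gripper_width: 85.5
grasp_force: 0.0
```

```bash
python3 plan.py w 617 100 140 0.128; python3 boxes.py|head -2
```

```text
t 26.575 pos [587.8 370.3 150.7] F [ 1.6  0.2 -0.3] w 85.5 bedpos [-75.9 746.  107.7] yawdev [0.001, -0.271, 0.036]
w 617 100 140 0.128 lin [ -41.1 -268.8    9.6] rot [0.005, 0.01, -0.173]
(630, 95) [623.9 101.3] [50.9 98.2] yaw 0.128
(630, -35) [626.5 -33.9] [47. 95.] yaw 0.185Traceback (most recent call last):
  File "boxes.py", line 8, in <module>
    n,l,st,ce=cv2.connectedComponentsWithStats(m); k=1+st[1:,4].argmax()
                                                       ~~~~~~~~~~~~~~~^^
ValueError: attempt to get argmax of an empty sequence
```

```bash
python3 - <<'E'
from h import *
t=imaging.get_image('top')['frame'][:,:,::-1]; s=imaging.get_image('side')['frame'][:,:,::-1]; w=cv2.imread('pics/w14.png')
f=lambda a:cv2.resize(a,(400,300),interpolation=cv2.INTER_CUBIC)
m=np.vstack([np.hstack([f(t[110:215,180:320]),f(s[190:295,140:280])]),np.hstack([f(w),f(s[120:225,240:380])])])
cv2.imwrite('pics/m.png',m)
E
```

```text
(no output)
```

View pics/m.png

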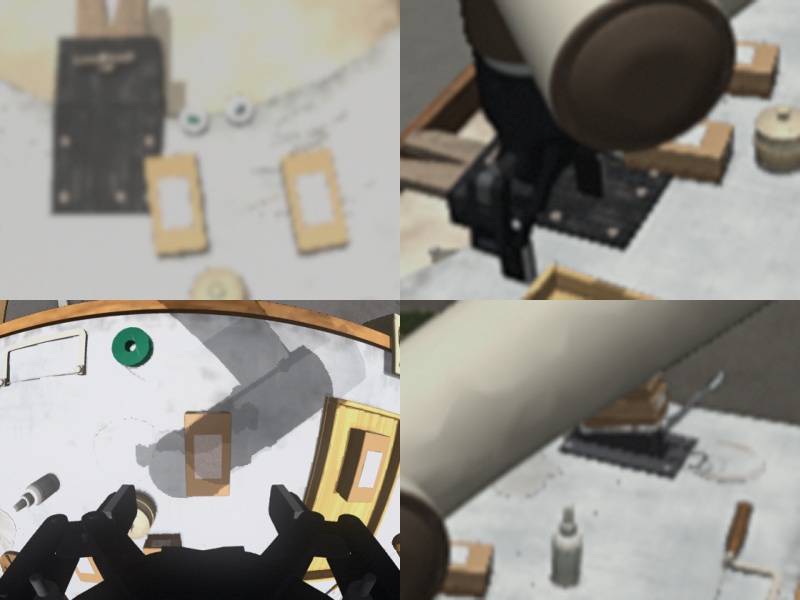

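Call:
{"api": "arm_command", "payload": {"rows": [{"grip": 1, "linear": [-43, -269, 8], "rot": [0, 0, -0.173]}, {"grip": 1, "linear": [-43, -269, 8], "rot": [0, 0, -0.173]}, {"grip": 1, "linear": [-43, -269, 8], "rot": [0, 0, -0.173]}, {"grip": 1, "linear": [-43, -269, 8], "rot": [0, 0, -0.173]}, {"grip": 1, "linear": [-43, -269, 8], "rot": [0, 0, -0.173]}, {"grip": 1, "linear": [-43, -269, 8], "rot": [0, 0, -0.173]}, {"grip": 1, "linear": [-43, -269, 60], "rot": [0, 0, -0.173]}, {"grip": 1, "linear": [-43, -269, 90], "rot": [0, 0, -0.173]}, {"grip": 1, "linear": [-43, -269, 90], "rot": [0, 0, -0.173]}]}}

```text
clock: 27.85
position: [614.5, 98.6, 51.2]
ee_rot: [-0.065, 0.998, -0.002, -0.002]
contact_force: [0.1, -0.2, -0.1]
gripper_width: 85.5
grasp_force: 0.0
```

```bash
python3 plan.py w 619 100 6 0.128
```

```text
t 27.85 pos [614.5  98.6  51.2] F [ 0.1 -0.2 -0.1] w 85.5 bedpos [ -3.5 477.4  24.1] yawdev [-0.031, -0.256, 0.207]
w 619 100 6 0.128 lin [-4.8  0.9 45.1] rot [-0.003, -0.005, 0.001]
```

Call:
{"api": "arm_command", "payload": {"rows": [{"grip": 1, "linear": [-5, 1, 25], "rot": [0, 0, 0]}, {"grip": 1, "linear": [-5, 1, 37], "rot": [0, 0, 0]}, {"grip": 1, "linear": [-5, 1, 40], "rot": [0, 0, 0]}, {"grip": 1, "linear": [-5, 1, 40], "rot": [0, 0, 0]}]}}

```text
clock: 28.35
position: [621.9, 99.8, 15.2]
ee_rot: [-0.064, 0.998, -0.001, 0.001]
contact_force: [-0.2, -0.4, -0.5]
gripper_width: 85.3
grasp_force: 0.0
```

```bash
python3 plan.py w 619 100 6 0.128
```

```text
t 28.35 pos [621.9  99.8  15.2] F [-0.2 -0.4 -0.5] w 85.3 bedpos [ 12.9 479.1  -8.8] yawdev [-0.028, -0.264, 0.207]
w 619 100 6 0.128 lin [2.9 0.6 9.2] rot [-0.001, 0.003, 0.0]
```

Call:
{"api": "arm_command", "payload": {"rows": [{"grip": 1, "linear": [3, 0, 5], "rot": [0, 0, 0]}, {"grip": 1, "linear": [3, 0, 9], "rot": [0, 0, 0]}, {"grip": 0, "linear": [3, 0, 9], "rot": [0, 0, 0]}, {"grip": 0, "linear": [3, 0, 9], "rot": [0, 0, 0]}, {"grip": 0, "linear": [3, 0, 9], "rot": [0, 0, 0]}, {"grip": 0, "linear": [3, 0, 9], "rot": [0, 0, 0]}, {"grip": 0, "linear": [3, 0, -30], "rot": [0, 0, 0]}, {"grip": 0, "linear": [3, 0, -60], "rot": [0, 0, 0]}, {"grip": 0, "linear": [3, 0, -60], "rot": [0, 0, 0]}]}}

```text
clock: 29.48
position: [619.3, 99.5, 75.6]
ee_rot: [-0.064, 0.998, 0.0, 0.002]
contact_force: [-0.4, -0.3, -5.3]
gripper_width: 49.4
grasp_force: 64.7
```

```bash
python3 plan.py w 588 369 140 -0.046, bed -62 0 170
```

```text
t 29.475 pos [619.3  99.5  75.6] F [-0.4 -0.3 -5.3] w 49.4 bedpos [ -5.3 478.6  48.9] yawdev [-0.027, -0.266, 0.206]
w 588 369 140 -0.046 lin [ -3.5 271.3 -64.5] rot [0.0, 0.005, 0.173]
 bed -62 0 170 lin [ 120.8 -463.5 -132.1] rot [-0.027, 0.266, 0.206]
```

Call:
{"api": "arm_command", "payload": {"rows": [{"grip": 0, "linear": [0, 0, -60], "rot": [0, 0, 0]}, {"grip": 0, "linear": [10, -30, -120], "rot": [0, 0, 0]}, {"grip": 0, "linear": [60, -240, -132], "rot": [-0.027, 0.266, 0.206]}, {"grip": 0, "linear": [60, -240, -132], "rot": [-0.027, 0.266, 0.206]}, {"grip": 0, "linear": [60, -240, -132], "rot": [-0.027, 0.266, 0.206]}, {"grip": 0, "linear": [121, -463, -132], "rot": [-0.027, 0.266, 0.206]}, {"grip": 0, "linear": [121, -463, -132], "rot": [-0.027, 0.266, 0.206]}, {"grip": 0, "linear": [121, -463, -132], "rot": [-0.027, 0.266, 0.206]}, {"grip": 0, "linear": [121, -463, -132], "rot": [-0.027, 0.266, 0.206]}, {"grip": 0, "linear": [121, -463, -132], "rot": [-0.027, 0.266, 0.206]}]}}

```text
clock: 30.72
position: [554.7, -378.6, 202.3]
ee_rot: [0.042, 0.99, 0.006, -0.135]
contact_force: [0.1, 1.1, -4.5]
gripper_width: 49.2
grasp_force: 65.5
```

Call:
{"api": "arm_command", "payload": {"rows": [{"grip": 0, "linear": [0, 0, 0], "rot": [0, 0, 0]}, {"grip": 0, "linear": [0, 0, 0], "rot": [0, 0, 0]}]}}

```text
clock: 30.98
position: [557.4, -373.8, 205.5]
ee_rot: [0.039, 0.99, 0.005, -0.133]
contact_force: [0.7, -0.2, -5.1]
gripper_width: 49.4
grasp_force: 65.5
```

```bash
python3 plan.py bed -62 0 82; python3 - <<'E'
from h import *
# measure in-hand box front edge and stacked-box position from the wrist picture
s=arm.read_state(); w=imaging.get_image('wrist'); save(w,'w15')
h=cv2.cvtColor(w['frame'],cv2.COLOR_RGB2HSV)
print([(r,int(h[r,285,0]),int(h[r,285,1]),int(h[r,285,2])) for r in range(120,185,4)])
E
```

```text
t 30.975 pos [ 557.4 -373.8  205.5] F [ 0.7 -0.2 -5.1] w 49.4 bedpos [-62.    1.9 168.2] yawdev [-0.001, 0.005, 0.002]
bed -62 0 82 lin [-0.4 -1.9 86.2] rot [-0.001, -0.005, 0.002]
[(120, 111, 10, 180), (124, 113, 4, 242), (128, 113, 4, 244), (132, 113, 4, 243), (136, 123, 16, 140), (140, 128, 22, 128), (144, 125, 24, 128), (148, 125, 23, 123), (152, 129, 21, 119), (156, 124, 10, 199), (160, 0, 9, 197), (164, 16, 95, 203), (168, 14, 53, 169), (172, 18, 85, 240), (176, 17, 92, 235), (180, 17, 96, 231), (184, 14, 107, 119)]
```

Call:
{"api": "arm_command", "payload": {"rows": [{"grip": 0, "linear": [0, -2, 40], "rot": [0, 0, 0.002]}, {"grip": 0, "linear": [0, -2, 70], "rot": [0, 0, 0.002]}, {"grip": 0, "linear": [0, -2, 83], "rot": [0, 0, 0.002]}, {"grip": 0, "linear": [0, -2, 86], "rot": [0, 0, 0.002]}, {"grip": 0, "linear": [-3, -2, 86], "rot": [0, 0, 0.002]}, {"grip": 0, "linear": [-6, -2, 87], "rot": [0, 0, 0.002]}, {"grip": 0, "linear": [-9, -2, 87], "rot": [0, 0, 0.002]}, {"grip": 0, "linear": [-9, -2, 87], "rot": [0, 0, 0.002]}]}}

```text
clock: 32.02
position: [542.1, -376.5, 121.4]
ee_rot: [0.041, 0.99, 0.004, -0.133]
contact_force: [-3.9, 1.2, -1.6]
gripper_width: 48.9
grasp_force: 65.9
```

```bash
python3 plan.py bed -46 0 77
```

```text
t 32.025 pos [ 542.1 -376.5  121.4] F [-3.9  1.2 -1.6] w 48.9 bedpos [-54.7  -2.   83.1] yawdev [-0.002, 0.005, -0.002]
bed -46 0 77 lin [-8.7  2.   6. ] rot [-0.002, -0.005, -0.002]
```

Call:
{"api": "arm_command", "payload": {"rows": [{"grip": 0, "linear": [-1, 0, 2], "rot": [0, 0, 0]}, {"grip": 0, "linear": [-1, 0, 4], "rot": [0, 0, 0]}, {"grip": 0, "linear": [-1, 0, 5], "rot": [0, 0, 0]}, {"grip": 0, "linear": [-1, 0, 5], "rot": [0, 0, 0]}]}}

```text
clock: 32.52
position: [540.8, -376.7, 116.6]
ee_rot: [0.041, 0.99, 0.004, -0.134]
contact_force: [-6.0, 1.9, 0.8]
gripper_width: 48.7
grasp_force: 66.0
```

```bash
python3 plan.py bed -46 0 77
```

```text
t 32.525 pos [ 540.8 -376.7  116.6] F [-6.   1.9  0.8] w 48.7 bedpos [-54.7  -2.3  78.1] yawdev [-0.002, 0.007, -0.002]
bed -46 0 77 lin [-8.7  2.3  1.1] rot [-0.002, -0.007, -0.002]
```

Call:
{"api": "arm_command", "payload": {"rows": [{"grip": 0, "linear": [0, 0, 2], "rot": [0, 0, 0]}, {"grip": 0, "linear": [-2, 0, 2], "rot": [0, 0, 0]}, {"grip": 0, "linear": [-2, 0, 2], "rot": [0, 0, 0]}]}}

```text
clock: 32.9
position: [540.3, -376.7, 114.9]
ee_rot: [0.041, 0.99, 0.005, -0.136]
contact_force: [-11.1, 1.3, 5.3]
gripper_width: 49.1
grasp_force: 66.4
```

```bash
python3 plan.py bed -46 0 77
```

```text
t 32.9 pos [ 540.3 -376.7  114.9] F [-11.1   1.3   5.3] w 49.1 bedpos [-54.7  -2.4  76.4] yawdev [-0.001, 0.011, -0.003]
bed -46 0 77 lin [-8.7  2.4 -0.7] rot [-0.001, -0.011, -0.003]
```

Call:
{"api": "arm_command", "payload": {"rows": [{"grip": 1, "linear": [1, 0, 0], "rot": [0, 0, 0]}, {"grip": 1, "linear": [1, 0, 0], "rot": [0, 0, 0]}, {"grip": 1, "linear": [1, 0, -1], "rot": [0, 0, 0]}, {"grip": 1, "linear": [1, 0, -40], "rot": [0, 0, 0]}, {"grip": 1, "linear": [1, 0, -80], "rot": [0, 0, 0]}, {"grip": 1, "linear": [1, 0, -80], "rot": [0, 0, 0]}, {"grip": 1, "linear": [1, 0, -80], "rot": [0, 0, 0]}]}}

```text
clock: 33.78
position: [563.9, -377.5, 190.0]
ee_rot: [0.04, 0.99, 0.005, -0.132]
contact_force: [-0.7, -0.8, -0.7]
gripper_width: 85.2
grasp_force: 0.0
```

```bash
python3 look.py w16 box_a_mid:130; python3 - <<'E'
from h import *
p=imaging.get_image('top'); s=imaging.get_image('side'); save(s,'side2'); save(p,'top2')
for n,q in (('top',p),('side',s)):
    for d in models.tip_of(q,'box_a_mid'): print(n,d['score'],d['pixel'],atz(q,d['pixel'],18),atz(q,d['pixel'],130))
from plan import B,O
for z in (18,54,90): X=O+B.apply([-48,0,z]); print('exp',X,proj(p,X),proj(s,X))
E
python3 plan.py w 622 -35 200 0.185,w 622 -35 140 0.185; python3 boxes.py 2>/dev/null|head -2
```

```text
33.775 [ 563.9 -377.5  190. ] [[-0.962, 0.081, -0.261], [0.079, 0.997, 0.02], [0.262, -0.002, -0.965]] [-0.7 -0.8 -0.7]
box_a_mid 0.69 [545.8 260.8] [ 598.8 -153.4  130. ]
top 0.68 [291.3, 178.7] [632.91644856 -39.41073852  18.        ] [608.9444196  -35.92551027 130.        ]
side 0.68 [254.1, 215.4] [628.81686234 -26.32130066  18.        ] [568.96826382 112.81363519 130.        ]
exp [ 531.9 -373.7   56.8] [415.9 212.2] [317.9 156.7]
exp [ 541.2 -374.4   91.6] [420.4 206.9] [316.1 147.2]
exp [ 550.5 -375.2  126.4] [425.1 201.3] [314.2 137.4]
t 34.075 pos [ 563.6 -377.8  189.6] F [ 0.4  0.5 -0.4] w 85.5 bedpos [-51.6  -1.6 154.6] yawdev [-0.001, 0.005, -0.002]
w 622 -35 200 0.185 lin [-26.3 346.4 -18.6] rot [0.034, -0.265, -0.265]
w 622 -35 140 0.185 lin [-42.1 346.5  39.3] rot [0.034, -0.265, -0.265]
```

Call:
{"api": "arm_command", "payload": {"rows": [{"grip": 1, "linear": [-5, 60, -20], "rot": [0, -0.05, -0.05]}, {"grip": 1, "linear": [-15, 120, -20], "rot": [0.017, -0.13, -0.13]}, {"grip": 1, "linear": [-42, 346, 30], "rot": [0.034, -0.265, -0.265]}, {"grip": 1, "linear": [-42, 346, 39], "rot": [0.034, -0.265, -0.265]}, {"grip": 1, "linear": [-42, 346, 39], "rot": [0.034, -0.265, -0.265]}, {"grip": 1, "linear": [-42, 346, 39], "rot": [0.034, -0.265, -0.265]}, {"grip": 1, "linear": [-42, 346, 39], "rot": [0.034, -0.265, -0.265]}, {"grip": 1, "linear": [-42, 346, 39], "rot": [0.034, -0.265, -0.265]}]}}

```text
clock: 35.12
position: [622.4, -35.8, 141.3]
ee_rot: [-0.093, 0.996, -0.001, 0.001]
contact_force: [-0.6, 0.5, -0.2]
gripper_width: 85.6
grasp_force: 0.0
```

```bash
python3 plan.py w 624 -35 5 0.185; python3 boxes.py 2>/dev/null|head -2; python3 - <<'E'
from h import *; import pickle
from plan import B,O
np.set_printoptions(precision=1,suppress=True)
s,w=pickle.load(open('w16.pkl','rb'))
h=cv2.cvtColor(w['frame'],cv2.COLOR_RGB2HSV); m=((h[...,1]>55)&(h[...,0]<25)).astype(np.uint8); m[:,:220]=0; m[:,360:]=0; m[:100]=0; m[330:]=0
m=cv2.morphologyEx(m,cv2.MORPH_CLOSE,np.ones((25,25)))
n,l,st,ce=cv2.connectedComponentsWithStats(m); k=1+st[1:,4].argmax(); print(st[k])
r=cv2.minAreaRect(np.argwhere(l==k)[:,::-1].astype(np.float32)); print(r)
n_=B.apply([0,0,1])
for c in cv2.boxPoints(r):
    o,d=ray(w,c,s); t=((O+n_*108-o)@n_)/(d@n_); print(c,B.inv().apply(o+d*t-O))
E
```

```text
t 35.125 pos [622.4 -35.8 141.3] F [-0.6  0.5 -0.2] w 85.6 bedpos [ -8.8 344.  115.9] yawdev [-0.036, -0.262, 0.264]
w 624 -35 5 0.185 lin [ -1.6   0.7 136.3] rot [-0.001, 0.001, 0.0]
(630, 95) [703.8 116.2] [2.8 2.9] yaw 0.01
(630, -35) [611.4 -37.4] [48.7 64.3] yaw 0.168
[ 241  150   83  152 8142]
((282.0, 225.5), (151.0, 82.0), 90.0)
[241. 150.] [-103.3  -25.6  108. ]
[323. 150.] [-103.2   22.2  108. ]
[323. 301.] [ -3.5  25.5 108. ]
[241. 301.] [ -3.6 -29.8 108. ]
```

Call:
{"api": "arm_command", "payload": {"rows": [{"grip": 1, "linear": [-2, 1, 50], "rot": [0, 0, 0]}, {"grip": 1, "linear": [-2, 1, 100], "rot": [0, 0, 0]}, {"grip": 1, "linear": [-2, 1, 125], "rot": [0, 0, 0]}, {"grip": 1, "linear": [-2, 1, 136], "rot": [0, 0, 0]}, {"grip": 0, "linear": [-2, 1, 136], "rot": [0, 0, 0]}, {"grip": 0, "linear": [-2, 1, 136], "rot": [0, 0, 0]}, {"grip": 0, "linear": [-2, 1, 136], "rot": [0, 0, 0]}, {"grip": 0, "linear": [-2, 1, 90], "rot": [0, 0, 0]}, {"grip": 0, "linear": [-2, 1, 60], "rot": [0, 0, 0]}, {"grip": 0, "linear": [-2, 1, 60], "rot": [0, 0, 0]}]}}

```text
clock: 36.42
position: [626.3, -33.9, 85.0]
ee_rot: [-0.093, 0.996, -0.0, 0.004]
contact_force: [0.7, 0.2, -1.0]
gripper_width: 48.9
grasp_force: 63.9
```

```bash
python3 plan.py w 588 369 150 -0.046;  python3 - <<'E'
from h import *; import pickle
from plan import B,O
np.set_printoptions(precision=1,suppress=True)
n_=B.apply([0,0,1])
for f,c in (('w8',(289.6,279.7)),('w10',(288.6,287))):
    s,w=pickle.load(open(f+'.pkl','rb')); o,d=ray(w,c,s); t=((O+n_*86-o)@n_)/(d@n_); print(B.inv().apply(o+d*t-O))
E
```

```text
t 36.425 pos [626.3 -33.9  85. ] F [ 0.7  0.2 -1. ] w 48.9 bedpos [  9.3 346.2  62.5] yawdev [-0.035, -0.269, 0.264]
w 588 369 150 -0.046 lin [-37.2 403.  -65.2] rot [-0.0, 0.009, 0.231]
[-3.7  2.3 86. ]
[-2.4  2.5 86. ]
```

Call:
{"api": "arm_command", "payload": {"rows": [{"grip": 0, "linear": [0, 20, -60], "rot": [0, 0, 0]}, {"grip": 0, "linear": [-36, 402, -65], "rot": [0, 0.005, 0.231]}, {"grip": 0, "linear": [-36, 402, -65], "rot": [0, 0.005, 0.231]}, {"grip": 0, "linear": [-36, 402, -65], "rot": [0, 0.005, 0.231]}, {"grip": 0, "linear": [-36, 402, -65], "rot": [0, 0.005, 0.231]}, {"grip": 0, "linear": [-36, 402, -65], "rot": [0, 0.005, 0.231]}, {"grip": 0, "linear": [-36, 402, -65], "rot": [0, 0.005, 0.231]}, {"grip": 0, "linear": [-36, 402, -65], "rot": [0, 0.005, 0.231]}, {"grip": 0, "linear": [-36, 402, -65], "rot": [0, 0.005, 0.231]}]}}

```text
clock: 37.55
position: [584.7, 367.7, 144.5]
ee_rot: [0.022, 1.0, -0.001, -0.003]
contact_force: [0.2, -0.1, -0.3]
gripper_width: 48.9
grasp_force: 64.0
```

```bash
python3 plan.py w 586 368 50 -0.046
```

```text
t 37.55 pos [584.7 367.7 144.5] F [ 0.2 -0.1 -0.3] w 48.9 bedpos [-77.1 743.3 101. ] yawdev [-0.007, -0.256, 0.034]
w 586 368 50 -0.046 lin [-1.8  0.6 94.5] rot [-0.003, -0.005, 0.001]
```

Call:
{"api": "arm_command", "payload": {"rows": [{"grip": 0, "linear": [-1, 0, 50], "rot": [0, 0, 0]}, {"grip": 0, "linear": [-1, 0, 85], "rot": [0, 0, 0]}, {"grip": 0, "linear": [-1, 0, 94], "rot": [0, 0, 0]}, {"grip": 0, "linear": [-1, 0, 95], "rot": [0, 0, 0]}, {"grip": 1, "linear": [-1, 0, 95], "rot": [0, 0, 0]}, {"grip": 1, "linear": [-1, 0, 95], "rot": [0, 0, 0]}, {"grip": 1, "linear": [-1, 0, 60], "rot": [0, 0, 0]}, {"grip": 1, "linear": [-1, 0, 0], "rot": [0, 0, 0]}, {"grip": 1, "linear": [-1, 0, -60], "rot": [0, 0, 0]}, {"grip": 1, "linear": [-1, 0, -60], "rot": [0, 0, 0]}]}}

```text
clock: 38.8
position: [589.5, 369.3, 213.8]
ee_rot: [0.023, 1.0, 0.004, 0.004]
contact_force: [0.3, 0.5, -0.4]
gripper_width: 85.2
grasp_force: 0.0
```

```bash
python3 - <<'E'
from h import *
np.set_printoptions(precision=1,suppress=True)
s=arm.read_state(); w=imaging.get_image('wrist'); save(w,'w17')
for d in models.spot_in(w,'box_a_mid')[:4]: 
    r=d['rect']; print(d['score'],np.array(r),atz(w,(r[0],r[1]),79,s),atz(w,(r[2],r[3]),79,s))
E
python3 plan.py w 440 300 230 -0.08, bed -270 0 110
```

```text
0.95 [246.8 145.5 309.7 252.1] [540.3 341.8  79. ] [640.1 392.6  79. ]
t 38.9 pos [586.7 367.6 206.8] F [ 0.1  0.4 -1.1] w 85.2 bedpos [-91.3 743.3 161.7] yawdev [-0.004, -0.259, 0.033]
w 440 300 230 -0.08 lin [143.5 -74.3 -22.9] rot [0.001, -0.003, 0.034]
 bed -270 0 110 lin [ 210.9 -736.6    3.7] rot [-0.004, 0.259, 0.033]
```

Call:
{"api": "arm_command", "payload": {"rows": [{"grip": 0, "linear": [60, -60, -30], "rot": [0, 0, 0]}, {"grip": 0, "linear": [80, -300, -30], "rot": [0, 0, 0]}, {"grip": 0, "linear": [80, -300, -30], "rot": [0, 0, 0]}, {"grip": 0, "linear": [80, -300, -30], "rot": [0, 0, 0]}, {"grip": 0, "linear": [120, -560, -30], "rot": [0, 0, 0]}, {"grip": 0, "linear": [120, -560, -30], "rot": [0, 0, 0]}, {"grip": 0, "linear": [120, -560, -30], "rot": [0, 0, 0]}, {"grip": 0, "linear": [120, -560, -30], "rot": [0, 0, 0]}, {"grip": 0, "linear": [120, -560, -30], "rot": [0, 0, 0]}]}}

```text
clock: 40.02
position: [444.4, -164.2, 235.2]
ee_rot: [0.023, 1.0, -0.001, -0.003]
contact_force: [1.8, -0.5, 0.2]
gripper_width: 0.3
grasp_force: 0.0
```

```bash
python3 plan.py bed -225 0 150
```

```text
t 40.025 pos [ 444.4 -164.2  235.2] F [ 1.8 -0.5  0.2] w 0.3 bedpos [-194.7  201.8  163.4] yawdev [-0.006, -0.255, 0.034]
bed -225 0 150 lin [  39.6 -200.6    5.6] rot [-0.006, 0.255, 0.034]
```

Call:
{"api": "arm_command", "payload": {"rows": [{"grip": 0, "linear": [40, -200, 6], "rot": [-0.006, 0.255, 0.034]}, {"grip": 0, "linear": [40, -200, 6], "rot": [-0.006, 0.255, 0.034]}, {"grip": 0, "linear": [40, -200, 6], "rot": [-0.006, 0.255, 0.034]}, {"grip": 0, "linear": [40, -200, 6], "rot": [-0.006, 0.255, 0.034]}, {"grip": 0, "linear": [40, -200, 6], "rot": [-0.006, 0.255, 0.034]}, {"grip": 0, "linear": [40, -200, 6], "rot": [-0.006, 0.255, 0.034]}]}}

```text
clock: 40.78
position: [396.8, -359.4, 230.7]
ee_rot: [0.039, 0.991, 0.006, -0.129]
contact_force: [-1.5, 1.2, 1.1]
gripper_width: 0.0
grasp_force: 0.0
```

```bash
python3 look.py w18 bail_bar:115;  python3 plan.py bed -220 0 32; python3 - <<'E'
from h import *; import pickle
from plan import B,O
np.set_printoptions(precision=1,suppress=True)
s,w=pickle.load(open('w18.pkl','rb')); n_=B.apply([0,0,1])
for q in models.tip_of(imaging.get_image('wrist'),'bail_bar'):
    o,d=ray(w,q['pixel'],s); t=((O+n_*45-o)@n_)/(d@n_); print(q,B.inv().apply(o+d*t-O))
for n in('top','side'):
    p=imaging.get_image(n)
    print(n,[(q['score'],q['pixel']) for q in models.tip_of(p,'bail_bar')],proj(p,O+B.apply([-180,0,44])))
E
```

```text
40.775 [ 396.8 -359.4  230.7] [[-0.963, 0.079, -0.256], [0.076, 0.997, 0.021], [0.257, 0.001, -0.967]] [-1.5  1.2  1.1]
t 40.875 pos [ 397.2 -359.2  231.2] F [-0.3 -0.1  0.5] w 0.3 bedpos [-223.9    3.7  151.4] yawdev [-0.0, -0.003, 0.002]
bed -220 0 32 lin [ -3.5  -3.7 119.4] rot [-0.0, 0.003, 0.002]
top [(0.22, [303.6, 223.0])] [421.9 256.5]
side [(0.54, [347.9, 147.1])] [353.6 148.5]
```

Call:
{"api": "arm_command", "payload": {"rows": [{"grip": 0, "linear": [0, -2, 50], "rot": [0, 0, 0]}, {"grip": 0, "linear": [-2, -2, 100], "rot": [0, 0, 0]}, {"grip": 0, "linear": [-4, -2, 119], "rot": [0, 0, 0]}, {"grip": 0, "linear": [-4, -2, 119], "rot": [0, 0, 0]}]}}

```text
clock: 41.68
position: [369.1, -359.8, 113.9]
ee_rot: [0.04, 0.991, 0.006, -0.131]
contact_force: [0.4, -0.3, 0.2]
gripper_width: -0.3
grasp_force: 0.0
```

```bash
python3 plan.py bed -191 0 31, bed -170 0 53, bed -154 0 62, bed -136 0 68, bed -126 0 70
```

```text
t 41.675 pos [ 369.1 -359.8  113.9] F [ 0.4 -0.3  0.2] w -0.3 bedpos [-220.6    0.8   30.8] yawdev [0.001, 0.0, -0.0]
bed -191 0 31 lin [-29.6  -0.8  -0.2] rot [0.001, -0.0, -0.0]
 bed -170 0 53 lin [-50.6  -0.8 -22.2] rot [0.001, -0.0, -0.0]
 bed -154 0 62 lin [-66.6  -0.8 -31.2] rot [0.001, -0.0, -0.0]
 bed -136 0 68 lin [-84.6  -0.8 -37.2] rot [0.001, -0.0, -0.0]
 bed -126 0 70 lin [-94.6  -0.8 -39.2] rot [0.001, -0.0, -0.0]
```

Call:
{"api": "arm_command", "payload": {"rows": [{"grip": 0, "linear": [-15, -1, 0], "rot": [0, 0, 0]}, {"grip": 0, "linear": [-30, -1, 0], "rot": [0, 0, 0]}, {"grip": 0, "linear": [-41, -1, -7], "rot": [0, 0, 0]}, {"grip": 0, "linear": [-52, -1, -15], "rot": [0, 0, 0]}, {"grip": 0, "linear": [-66, -1, -25], "rot": [0, 0, 0]}, {"grip": 0, "linear": [-80, -1, -33], "rot": [0, 0, 0]}, {"grip": 0, "linear": [-90, -1, -37], "rot": [0, 0, 0]}, {"grip": 0, "linear": [-90, -1, -37], "rot": [0, 0, 0]}]}}

```text
clock: 42.68
position: [467.4, -369.0, 127.6]
ee_rot: [0.04, 0.991, 0.005, -0.128]
contact_force: [-0.1, -0.1, 0.1]
gripper_width: 0.0
grasp_force: 0.0
```

```bash
python3 look.py w19 bail_bar:125;  python3 plan.py bed -118 0 70
```

```text
42.675 [ 467.4 -369.   127.6] [[-0.964, 0.08, -0.254], [0.077, 0.997, 0.02], [0.255, -0.0, -0.967]] [-0.1 -0.1  0.1]
t 42.775 pos [ 466.3 -368.8  127.5] F [-0.4  0.7 -0.7] w 0.1 bedpos [-129.9   -0.4   69.3] yawdev [0.0, -0.003, -0.0]
bed -118 0 70 lin [-11.9   0.4  -0.7] rot [0.0, 0.003, -0.0]
```

```bash
python3 - <<'E'
from h import *; from plan import B,O
np.set_printoptions(precision=1,suppress=True)
O=O+B.apply([-3,0,-2])
for n in('top','side'):
    p=imaging.get_image(n); save(p,n+'3')
    print(n,[(round(q['score'],2),q['pixel']) for q in models.tip_of(p,'bail_bar')])
    for th in (0,.15,.3,.6,.95): print(th,proj(p,O+B.apply([-100.5-94*np.sin(th),0,-8+94*np.cos(th)])))
a=cv2.imread('pics/side0.png'); b=cv2.imread('pics/side3.png')
E
```

```text
top []
0 [425.6 222.5]
0.15 [425.7 227.9]
0.3 [425.6 233.6]
0.6 [424.5 244.8]
0.95 [422.  256.4]
side [(0.46, [332.2, 139.4]), (0.17, [259.5, 333.1])]
0 [329.9 138.3]
0.15 [333.9 138.4]
0.3 [337.9 139.1]
0.6 [345.8 142.2]
0.95 [353.6 148.3]
```

Call:
{"api": "arm_command", "payload": {"rows": [{"grip": 0, "linear": [-4, 0, 0], "rot": [0, 0, 0]}, {"grip": 0, "linear": [-8, 0, 0], "rot": [0, 0, 0]}, {"grip": 0, "linear": [-8, 0, 0], "rot": [0, 0, 0]}]}}

```text
clock: 43.35
position: [474.3, -369.6, 125.5]
ee_rot: [0.04, 0.991, 0.005, -0.129]
contact_force: [1.0, -0.8, -0.6]
gripper_width: 0.0
grasp_force: 0.0
```

```bash
python3 plan.py bed -118 0 70
```

```text
t 43.35 pos [ 474.3 -369.6  125.5] F [ 1.  -0.8 -0.6] w 0.0 bedpos [-121.6   -0.6   69.4] yawdev [0.0, -0.003, -0.0]
bed -118 0 70 lin [-3.6  0.6 -0.6] rot [0.0, 0.003, -0.0]
```

Call:
{"api": "arm_command", "payload": {"rows": [{"grip": 0, "linear": [-3, 0, 0], "rot": [0, 0, 0]}, {"grip": 0, "linear": [-5, 0, 0], "rot": [0, 0, 0]}, {"grip": 0, "linear": [-5, 0, 0], "rot": [0, 0, 0]}]}}

```text
clock: 43.72
position: [478.7, -370.0, 124.5]
ee_rot: [0.04, 0.991, 0.005, -0.129]
contact_force: [-1.3, 1.8, 2.0]
gripper_width: -0.3
grasp_force: 0.9
```

```bash
python3 plan.py bed -118 0 70
```

```text
t 43.725 pos [ 478.7 -370.   124.5] F [-1.3  1.8  2. ] w -0.3 bedpos [-117.    -0.6   69.6] yawdev [0.0, -0.003, -0.0]
bed -118 0 70 lin [ 1.   0.6 -0.4] rot [0.0, 0.003, -0.0]
```

Call:
{"api": "arm_command", "payload": {"rows": [{"grip": 0, "linear": [-2, 0, 0], "rot": [0, 0, 0]}, {"grip": 0, "linear": [-4, 0, 0], "rot": [0, 0, 0]}, {"grip": 0, "linear": [-4, 0, 0], "rot": [0, 0, 0]}]}}

```text
clock: 44.1
position: [482.4, -370.3, 123.6]
ee_rot: [0.04, 0.991, 0.005, -0.129]
contact_force: [-3.0, 0.7, 3.5]
gripper_width: -0.1
grasp_force: 2.0
```

```bash
python3 plan.py bed -118 0 70
```

```text
t 44.1 pos [ 482.4 -370.3  123.6] F [-3.   0.7  3.5] w -0.1 bedpos [-113.2   -0.6   69.7] yawdev [0.0, -0.002, -0.0]
bed -118 0 70 lin [ 4.8  0.6 -0.4] rot [0.0, 0.002, -0.0]
```

Call:
{"api": "arm_command", "payload": {"rows": [{"grip": 0, "linear": [-2, 0, 0], "rot": [0, 0, 0]}, {"grip": 0, "linear": [-3, 0, 0], "rot": [0, 0, 0]}, {"grip": 0, "linear": [-3, 0, 0], "rot": [0, 0, 0]}]}}

```text
clock: 44.48
position: [483.3, -370.4, 123.4]
ee_rot: [0.04, 0.99, 0.006, -0.132]
contact_force: [-7.7, 1.7, 7.0]
gripper_width: -0.0
grasp_force: 4.5
```

```bash
python3 plan.py bed -118 0 70;python3 - <<'E'
from h import *
p=imaging.get_image('side'); save(p,'side4'); print([(round(q['score'],2),q['pixel']) for q in models.tip_of(p,'bail_bar')])
E
```

```text
t 44.475 pos [ 483.3 -370.4  123.4] F [-7.7  1.7  7. ] w -0.0 bedpos [-112.3   -0.6   69.7] yawdev [0.001, 0.002, -0.001]
bed -118 0 70 lin [ 5.7  0.6 -0.3] rot [0.001, -0.002, -0.001]
[(0.5, [326.6, 140.8])]
```

Call:
{"api": "arm_command", "payload": {"rows": [{"grip": 0, "linear": [6, 0, 0], "rot": [0, 0, 0]}, {"grip": 0, "linear": [30, 0, 0], "rot": [0, 0, 0]}, {"grip": 0, "linear": [70, 0, 0], "rot": [0, 0, 0]}, {"grip": 0, "linear": [90, 0, -40], "rot": [0, 0, 0]}, {"grip": 0, "linear": [90, 0, -100], "rot": [0, 0, 0]}, {"grip": 0, "linear": [90, 0, -100], "rot": [0, 0, 0]}, {"grip": 0, "linear": [90, 0, -100], "rot": [0, 0, 0]}]}}

```text
clock: 45.45
position: [424.8, -365.3, 241.6]
ee_rot: [0.04, 0.991, 0.006, -0.128]
contact_force: [0.2, 0.6, -0.6]
gripper_width: -0.1
grasp_force: 0.0
```

```bash
python3 look.py w20 bail_bar:133; python3 - <<'E'
from h import *; import pickle
from plan import B,O
np.set_printoptions(precision=1,suppress=True)
s=arm.read_state(); w=imaging.get_image('wrist'); n_=B.apply([0,0,1])
def bed(px,z): o,d=ray(w,px,s); return B.inv().apply(o+d*(((O+n_*z-o)@n_)/(d@n_))-O)
for q in models.tip_of(w,'bail_bar'): print('bar',q['score'],q['pixel'],bed(q['pixel'],84))
h=cv2.cvtColor(w['frame'],cv2.COLOR_RGB2HSV); save(w,'w20b')
m=((h[...,1]>55)&(h[...,0]<25)).astype(np.uint8); m[:,:230]=0; m[:,350:]=0; m[:120]=0
n,l,st,ce=cv2.connectedComponentsWithStats(cv2.morphologyEx(m,cv2.MORPH_CLOSE,np.ones((25,25)))); k=1+st[1:,4].argmax(); x,y,a,b,_=st[k]; print(st[k],bed((x,y),108),bed((x+a,y+b),108))
for n in('side','top'):
    p=imaging.get_image(n); print(n,[(round(q['score'],2),q['pixel']) for q in models.tip_of(p,'bail_bar')],[(c,models.tip_of(p,c)[:1]) for c in('flux_jar','glue_bottle')])
E
```

```text
45.45 [ 424.8 -365.3  241.6] [[-0.964, 0.08, -0.253], [0.078, 0.997, 0.021], [0.254, 0.001, -0.967]] [ 0.2  0.6 -0.6]
bail_bar 0.57 [287.3 329.6] [ 499.9 -367.8  133. ]
bar 0.36 [286.8, 332.5] [-98.4   3.   84. ]
[278 335  13  16 155] [-113.9   -4.   108. ] [-97.6   6.  108. ]
side [(0.54, [327.1, 137.1])] [('flux_jar', [{'pixel': [275.5, 243.1], 'score': 0.78}]), ('glue_bottle', [{'pixel': [299.0, 215.0], 'score': 0.48}])]
top [] [('flux_jar', [{'pixel': [260.2, 212.7], 'score': 0.68}]), ('glue_bottle', [{'pixel': [305.3, 221.9], 'score': 0.56}])]
```

```bash
python3 - <<'E'
from h import *
from plan import B,O
np.set_printoptions(precision=1,suppress=True)
p=imaging.get_image('top'); s=imaging.get_image('side')
for n,q in(('top',p),('side',s)):
    for d in models.spot_in(q,'box_a_mid'):
        r=d['rect']; print(n,round(d['score'],2),np.array(r),atz(q,(r[0],r[3]),43)[:2],atz(q,(r[2],r[1]),43)[:2])
X=[proj(p,O+B.apply([-3+x,y,z])) for x in(-96,0) for y in(-25,25) for z in(0,108)]; print('exp stack rect',np.min(X,0),np.max(X,0))
h=cv2.cvtColor(p['frame'],cv2.COLOR_RGB2HSV)[185:250,390:450]; m=(h[...,1]>60)&(h[...,0]<25); i=np.argwhere(m)+[185,390]; print('card px',i.min(0),i.max(0),m.sum())
E
```

```text
top 0.59 [127.7 172.9 151.8 207.6] [548.4 406.3] [644.6 344.5]
top 0.43 [432.  202.8 435.2 218.7] [ 515.7 -421.3] [ 559.5 -432.3]
side 0.56 [173.6 286.8 223.5 325.1] [625.3 417.9] [575.9 284.3]
exp stack rect [404.1 181.6] [439.  232.9]
card px [198 431] [221 435] 77
```

Call:
{"api": "arm_command", "payload": {"rows": [{"grip": 0, "linear": [-60, 0, -40], "rot": [0, 0, 0]}, {"grip": 0, "linear": [-100, 0, -50], "rot": [0, 0, 0]}, {"grip": 0, "linear": [-100, 0, -50], "rot": [0, 0, 0]}, {"grip": 0, "linear": [-100, 0, -50], "rot": [0, 0, 0]}]}}

```text
clock: 46.75
position: [533.0, -374.3, 264.4]
ee_rot: [0.04, 0.991, 0.006, -0.13]
contact_force: [-0.5, -1.2, 0.2]
gripper_width: -0.1
grasp_force: 0.0
```

```bash
python3 - <<'E'
from h import *
from plan import B,O
np.set_printoptions(precision=1,suppress=True)
s=arm.read_state(); w=imaging.get_image('wrist'); n_=B.apply([0,0,1]); print(s['position'])
def bed(px,z): o,d=ray(w,px,s); return B.inv().apply(o+d*(((O+n_*z-o)@n_)/(d@n_))-O)
for q in models.tip_of(w,'bail_bar'): print('bar',q['score'],bed(q['pixel'],84))
for q in models.tip_of(w,'backstop_top'): print('bs',q['score'],bed(q['pixel'],86))
h=cv2.cvtColor(w['frame'],cv2.COLOR_RGB2HSV); m=((h[...,1]>55)&(h[...,0]<25)).astype(np.uint8); m[:,:220]=0; m[:,360:]=0; m[:100]=0; m[330:]=0
n,l,st,ce=cv2.connectedComponentsWithStats(cv2.morphologyEx(m,cv2.MORPH_CLOSE,np.ones((25,25)))); k=1+st[1:,4].argmax(); print(st[k])
r=cv2.minAreaRect(np.argwhere(l==k)[:,::-1].astype(np.float32)); print(r[2])
for c in cv2.boxPoints(r): print(c,bed(c,108))
E
```

```text
[ 533.  -374.3  264.4]
bar 0.59 [-96.6   3.2  84. ]
[ 257  188   63   84 3326]
1.7357046604156494
[255.  269.2] [-46.2 -24.7 108. ]
[257.5 186.9] [-117.8  -20.7  108. ]
[319.8 188.8] [-116.3   28.9  108. ]
[317.3 271. ] [-44.2  29.1 108. ]
```

```bash
python3 -c "
from bench import job; print(job.job_done())"
```

```text
the job is handed in; nothing more can be done
None
```

I sorted all six boxes and handed the job in, with no verdict returned: three full ones are stacked in the stand against the backstop, three empties are in the tray, and the bail is pushed up against the boxes at about 0 rad by my estimate. I did not get a clear final look at the back of the stack.

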